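Press the glued heart badges on candle lids and close the candles

TASK

Lay every pale wooden lid with a brass heart that you find in the crate (two or three of them) flat and heart up in a row on the bed of the green glue press, pull the press's handle down to the third notch (the red tooth, where the yoke lies level; never on to the fourth), let go, and leave the lids clamped with your hands off for at least three seconds. Then hold the red release button down until the yoke has risen fully open, and close one candle with each of the pressed lids, heart up. Leave the dark plain lids and the tealight in the crate, and disturb nothing else on the dresser.

Things in the scene. Friction and masses are not known exactly. Their poses are not given: they have to be found in the camera images.
- press: Dark-green clamshell glue press, fixed. Origin: table level under the middle of the bed; x towards its hinge, away from the handle side; y left along the bed. Base plate x -75 to 145, y -125 to 125 mm, 20 mm high. The yoke's arms stand at y +-112 mm, hinged at x 120. Pawl box 70 x 70 mm, 88 mm high, at x -20, y 180 mm
- bed (a point): Middle of the press's black rubber bed, on its top face, 22 mm above the table; axes as the press. Bed 60 mm (x) by 200 mm (y): three lids side by side along y, e.g. at -62, 0, 62 mm. The pad comes down on x -22 to 22 mm. With the yoke open the bed is free from above: nothing rises over the base plate nearer than x 100 mm, where the pad hangs 175 mm up
- yoke (a joint): U-shaped lever with the pad, rad: 0 = open (18 degrees back past upright), growing as the handle goes forward and down. Spring and damper raise it to 0 in 3 to 4 s unless a notch holds it; up to 10 N at the handle. A pawl clicks in behind each of four teeth: notches hold it at 1.645, 1.765, 1.885 (third, red tooth, yoke level, pad on the lids) and 2.005. Let go just past a notch, it settles on it
- yoke_grip (a point): Middle of the yoke's wooden handle, a round sleeve 18 mm thick, 210 mm long, turning freely on a spindle along the press's y, 205 mm from the hinge. Open: 270 mm above the table; level: 75 mm up, 85 mm in front of the bed's middle. It is 85 mm from the pad's middle line (pad 44 mm wide), measured along the arms
- yoke_hinge (a point): On the hinge axis midway between the yoke's arms, 120 mm behind the bed's middle (press +x), 75 mm above the table; the axis runs along the press's y. At joint value q the handle bar stands at an angle of 1.885 - q above the level line from the hinge forward (press -x)
- button (a joint): Travel of the red release button, m: 0 up, 0.009 fully down (about 4 N, up to 6 N with the yoke loaded). From about 0.006 it frees the pawl from the teeth, and the yoke rises for as long as the button is kept down. It also bobs up to 7 mm as teeth click past the pawl
- button_top (a point): Centre of the top face of the red release button (28 mm wide) on the roof of the pawl box at the press's left side, 108 mm above the table; pressed straight down. It is 63 mm to the side of the yoke's left arm, so the yoke clears a narrow hand as it rises
- crate: Shallow open cream-painted crate, fixed: 250 mm (x) by 280 mm (y) outside, walls 6 mm thick, 45 mm high, inner floor 6 mm up. Origin: centre of its underside. Contents in two rows (x about -50 and 50 mm) of three (y about -82, 0, 82 mm), each off by up to 8 mm; what lies where varies
- lid1: Pale-wood candle lid with a raised brass heart glued on top; loose, 35 g. From its underside up: plug 38 mm wide, 9 mm deep; disc 54 mm wide, from 9 to 18 mm; heart about 20 mm wide, to 20 mm. Origin: centre of the plug's underside, z out through the heart. Starts heart up in the crate, in any place. Two or three of lid1..3 are present; an absent one reads None from the start
- lid2: Pale-wood candle lid with a raised brass heart glued on top; loose, 35 g. From its underside up: plug 38 mm wide, 9 mm deep; disc 54 mm wide, from 9 to 18 mm; heart about 20 mm wide, to 20 mm. Origin: centre of the plug's underside, z out through the heart. Starts heart up in the crate, in any place. Two or three of lid1..3 are present; an absent one reads None from the start
- lid3: Pale-wood candle lid with a raised brass heart glued on top; loose, 35 g. From its underside up: plug 38 mm wide, 9 mm deep; disc 54 mm wide, from 9 to 18 mm; heart about 20 mm wide, to 20 mm. Origin: centre of the plug's underside, z out through the heart. Starts heart up in the crate, in any place. Two or three of lid1..3 are present; an absent one reads None from the start
- plain1: Spare lid of dark brown wood without a heart, in the crate, to stay there. Shape and size as the pale lids, 18 mm high in all. Origin: centre of its underside
- plain2: Spare lid of dark brown wood without a heart, in the crate, to stay there. Shape and size as the pale lids, 18 mm high in all. Origin: centre of its underside
- tealight: Tealight in an aluminium cup, 38 mm wide, 16 mm high, in the crate, to stay there. Origin: centre of its underside
- candle1: Candle in a white glass jar, open, upright, loose, 260 g: 54 mm wide, 70 mm high, mouth 46 mm wide; wax 18 mm and wick tip 14 mm below the rim. Origin: centre of its underside, z up. Closed: the lid's disc on the rim, its plug in the mouth, the lid's origin 61 mm above the candle's. Three stand in a loose row ahead of the robot, 64 mm or more between centres; with two lids one stays open
- candle2: Candle in a white glass jar, open, upright, loose, 260 g: 54 mm wide, 70 mm high, mouth 46 mm wide; wax 18 mm and wick tip 14 mm below the rim. Origin: centre of its underside, z up. Closed: the lid's disc on the rim, its plug in the mouth, the lid's origin 61 mm above the candle's. Three stand in a loose row ahead of the robot, 64 mm or more between centres; with two lids one stays open
- candle3: Candle in a white glass jar, open, upright, loose, 260 g: 54 mm wide, 70 mm high, mouth 46 mm wide; wax 18 mm and wick tip 14 mm below the rim. Origin: centre of its underside, z up. Closed: the lid's disc on the rim, its plug in the mouth, the lid's origin 61 mm above the candle's. Three stand in a loose row ahead of the robot, 64 mm or more between centres; with two lids one stays open
- candlestick: Bystander: brass candlestick with a pink candle, foot 92 mm wide, 195 mm high, beyond the candles. Origin: centre of its underside
- twine: Bystander: ball of brown twine, 56 mm wide, 55 mm high, to the left of the press. Origin: centre of its underside
- snuffer: Bystander: brass candle snuffer lying flat, 190 mm long, 22 mm high, beyond the crate. Origin: on the handle, 100 mm from its end, at table level
- fragrance: Bystander: amber bottle, 44 mm wide, 110 mm high, near the robot on its left. Origin: centre of its underside
- pillar: Bystander: cream pillar candle, 66 mm wide, 100 mm high, beyond the press. Origin: centre of its underside

How it is judged:
On the way, in this order (a step that is already met when the one before it is completed fails the run):
1. every heart lid lies flat, heart up, on the bed under where the pad comes down, with the yoke still open and nothing touched by the fingers (x of lid1 in the frame of press between -0.016 and 0.016 m and y of lid1 in the frame of press between -0.082 and 0.082 m and z of lid1 in the frame of press between 0.015 and 0.027 m and angle between each of lid1, lid2, lid3's own z axis and vertical below 0.1 rad and x of lid2 in the frame of press between -0.016 and 0.016 m and y of lid2 in the frame of press between -0.082 and 0.082 m and z of lid2 in the frame of press between 0.015 and 0.027 m and x of lid3 in the frame of press between -0.016 and 0.016 m and y of lid3 in the frame of press between -0.082 and 0.082 m and z of lid3 in the frame of press between 0.015 and 0.027 m and value of joint yoke below 0.3 rad and contact force between the fingers and anything else below 0.5 N), for 0.3 s.
2. the yoke is held by the third notch (1.86 to 1.94 rad) with all the lids under the pad, the fingers touching nothing, for three seconds on end (value of joint yoke between 1.86 and 1.94 rad and x of lid1 in the frame of press between -0.016 and 0.016 m and y of lid1 in the frame of press between -0.082 and 0.082 m and z of lid1 in the frame of press between 0.015 and 0.027 m and angle between each of lid1, lid2, lid3's own z axis and vertical below 0.1 rad and x of lid2 in the frame of press between -0.016 and 0.016 m and y of lid2 in the frame of press between -0.082 and 0.082 m and z of lid2 in the frame of press between 0.015 and 0.027 m and x of lid3 in the frame of press between -0.016 and 0.016 m and y of lid3 in the frame of press between -0.082 and 0.082 m and z of lid3 in the frame of press between 0.015 and 0.027 m and contact force between the fingers and anything else below 0.5 N), for 3 s.
3. the release button is pressed while the yoke is still down (value of joint button above 0.006 m and value of joint yoke above 1 rad), for 0.02 s.
4. the yoke has risen fully open (value of joint yoke below 0.1 rad), for 0.2 s.
At the end, for the whole second after the job is handed in: each heart lid present closes its own candle: centred within 8 mm, disc down on the rim (lid origin 56 to 65 mm above the candle's), level within 0.08 rad, heart up, at rest; candles upright (0.05 rad); yoke open (under 0.1 rad); dark lids and tealight in the crate (((horizontal distance between lid1 and candle1 below 0.008 m and z of lid1 in the frame of candle1 between 0.056 and 0.065 m and angle between lid1's own z axis and vertical below 0.08 rad) or (horizontal distance between lid1 and candle2 below 0.008 m and z of lid1 in the frame of candle2 between 0.056 and 0.065 m and angle between lid1's own z axis and vertical below 0.08 rad) or (horizontal distance between lid1 and candle3 below 0.008 m and z of lid1 in the frame of candle3 between 0.056 and 0.065 m and angle between lid1's own z axis and vertical below 0.08 rad)) and ((horizontal distance between lid2 and candle1 below 0.008 m and z of lid2 in the frame of candle1 between 0.056 and 0.065 m and angle between lid2's own z axis and vertical below 0.08 rad) or (horizontal distance between lid2 and candle2 below 0.008 m and z of lid2 in the frame of candle2 between 0.056 and 0.065 m and angle between lid2's own z axis and vertical below 0.08 rad) or (horizontal distance between lid2 and candle3 below 0.008 m and z of lid2 in the frame of candle3 between 0.056 and 0.065 m and angle between lid2's own z axis and vertical below 0.08 rad)) and ((horizontal distance between lid3 and candle1 below 0.008 m and z of lid3 in the frame of candle1 between 0.056 and 0.065 m and angle between lid3's own z axis and vertical below 0.08 rad) or (horizontal distance between lid3 and candle2 below 0.008 m and z of lid3 in the frame of candle2 between 0.056 and 0.065 m and angle between lid3's own z axis and vertical below 0.08 rad) or (horizontal distance between lid3 and candle3 below 0.008 m and z of lid3 in the frame of candle3 between 0.056 and 0.065 m and angle between lid3's own z axis and vertical below 0.08 rad)) and linear speed of each of lid1, lid2, lid3 below 0.02 m/s and angle between each of candle1, candle2, candle3's own z axis and vertical below 0.05 rad and x of plain1 in the frame of crate between -0.125 and 0.125 m and y of plain1 in the frame of crate between -0.14 and 0.14 m and z of each of plain1, plain2, tealight in the frame of crate below 0.045 m and x of plain2 in the frame of crate between -0.125 and 0.125 m and y of plain2 in the frame of crate between -0.14 and 0.14 m and x of tealight in the frame of crate between -0.125 and 0.125 m and y of tealight in the frame of crate between -0.14 and 0.14 m and value of joint yoke below 0.1 rad); the robot touches nothing.
It fails at once if the yoke is pulled on to the fourth notch (beyond 1.99 rad) (value of joint yoke above 1.99 rad).
It fails at once if a dark lid or the tealight is taken out of the crate (z of any of plain1, plain2, tealight in the frame of crate above 0.08 m).
It fails at once if a candle is knocked over (angle between any of candle1, candle2, candle3's own z axis and vertical above 0.6 rad).
It fails at once if the candlestick, the twine, the snuffer, the bottle or the pillar candle is moved by more than 40 mm (distance of any of candlestick, twine, snuffer, fragrance, pillar from where it was at the start of the episode above 0.04 m).
Of lid1, lid2, lid3 only 2 to 3 are there at a start; the rules pass over those that are not, and their reading is None.
At some moment in a run one of lid1, lid2, lid3, candle1, candle2, candle3 may be knocked a few centimetres aside while the robot is not near it.
Once in a run the grip may slacken for a moment while it holds something.
It also fails if it takes over 210 s, if anything falls off the work surface, if the arm or the gripper's body presses on something with over 40 N, if the wrist force passes 120 N, or if a joint passes its speed limit or range.

ROBOT

A 6-joint arm with a two-finger parallel gripper is mounted at the origin on the work surface. World frame = base frame: x ahead of the robot, y to its left, z up, the work surface at z = 0. Lengths are in m, angles in rad, forces in N, time in s.
With the tool pointing down it reaches from about 0.375 to 0.9 m from the base axis. Payload 3.1 kg.
Tool frame: the origin (TCP) lies between the finger pads; the fingertips stand 25 mm ahead of it and the grasp point (between the pads) lies 6 mm ahead of it; x points along the fingers, y is the direction in which the jaws open and shut, and the axes are right-handed (so a half turn about x gives the same grasp; the last joint's range is limited). The gripper opens to 85 mm and grips with 20 to 120 N. Pads are 22 mm wide; open, the fingers measure 114 mm over their backs; the gripper's body (76 mm by 85 mm) begins 54 mm behind the grasp point. The pads swing forward as they close: fully open they stand 13 mm farther back than shut.
Start: joints at [1.109, 0.527, 1.433, -0, 1.181, -0.178], TCP at [0.174, 0.6, 0.218] pointing down, gripper open.
Joint ranges: [-3.08, 3.08], [-0.75, 2.2], [0.22, 2.44], [-1.43, 4.57], [0, 2.65], [-2.85, 2.85]. Speed limits (rad/s): [2.79, 2.79, 3.14, 3.14, 3.14, 3.14].

INTERFACE

Orientations are given as a unit quaternion [x, y, z, w].
In Python, from station import manip, viewer, workorder gives the robot as it stands.
- The arm moves only by the shell command python3 -m crank 'ROWS' [FORCE]. ROWS is JSON, one flat list of numbers, 5 for each row, row after row: the opening, from 0 (shut) to 1 (fully open), then the shift along the world's x, y, z in mm, then the turn about the world's z in rad. A call has 1 to 10 rows; each row is the pose to reach, as a shift and turn from the pose commanded when the call began; what a row does not reach only later rows make up. A row lasts 1/8 s, in which the tool goes at most 62.5 mm and 10.7 degrees, less where a joint would pass 70% of its speed; a pose out of reach is approached as far as the arm can. A call with a gripper value outside its range is refused whole. The fingers move at their own pace and stop on an object; FORCE is the grip in N (left out, the last holds). Time passes only in rows, so rows that repeat a pose let the fingers close. It gives the time, the measured TCP pose, the force and the opening at its end, in the units of the state.
- manip.sense(): the state, without advancing time (a new reading comes with each control period).
- viewer.snapshot(name): name is "scene" or "top"; returns a dict with "img" (384x512x3 uint8, red, green, blue), "range_z" (384x512 float32, m along the optical axis (not along the pixel's ray), 0 where there is no reading), "fx", "fy", "cx", "cy" (pixels), "k1" (the pictures are not rectified: a ray, as slopes to the right and down, at radius r is drawn at 1 + k1 r^2 times it, then the intrinsics apply), "origin" and "attitude" of the camera in the world. Camera axes: x right, y down, z forward; pixel columns grow to the right and rows downward; lengths in m; the calibration is good to about 2 mm. A picture is of the moment at which its call begins.
- workorder.sign_off(): hands the job in, once; it reports no verdict.
The state is a dict: "t": time; "q": joint angles; "qd": joint speeds; "tau": joint torques, N m; "tcp_pos": TCP position; "tool_rot": TCP orientation; "force": force on the tool from outside, world axes, zero at the start; "ft_torque": the same for the moment, N m; "finger_gap": opening from 0.0 (shut) to 1.0 (fully open).
Only numpy, scipy, OpenCV 4.12 (cv2) and the standard library are available. Lean on these libraries where they do the work, as an engineer would, in place of code of your own. Each camera call takes 0.05 s, during which the arm holds its last target.

## Working session

There is one attempt and no reset: what is moved stays moved. The work goes in short steps, Python scripts to look and compute and a shell command to move; the robot and the scene stay as the last step left them, time stands still between calls to the robot, and variables do not carry over. Pictures are saved under pics/ and viewed, and the job is handed in when it is done.

```bash
ls; mkdir -p pics; cat > h.py <<'E'
import numpy as np, cv2
from station import manip, viewer, workorder
from scipy.spatial.transform import Rotation as R
def snap(n,fn=None):
    s=viewer.snapshot(n)
    if fn: cv2.imwrite('pics/'+fn, s['img'][:,:,::-1])
    return s
def rot(s):
    a=np.array(s['attitude'],float)
    return a if a.shape==(3,3) else R.from_quat(a).as_matrix()
def cloud(s):
    h,w=s['range_z'].shape
    v,u=np.mgrid[0:h,0:w]
    xd=(u-s['cx'])/s['fx']; yd=(v-s['cy'])/s['fy']
    x,y=xd.copy(),yd.copy()
    for _ in range(10):
        f=1+s['k1']*(x*x+y*y); x,y=xd/f,yd/f
    z=s['range_z']
    P=np.stack([x*z,y*z,z],-1)@rot(s).T+np.array(s['origin'])
    P[z<=0]=np.nan
    return P
def project(s,p):
    c=(np.array(p)-np.array(s['origin']))@rot(s)
    x,y=c[...,0]/c[...,2],c[...,1]/c[...,2]
    f=1+s['k1']*(x*x+y*y)
    return np.stack([s['fx']*x*f+s['cx'],s['fy']*y*f+s['cy']],-1)
def big(s,fn,u0,v0,u1,v1,k):
    cv2.imwrite('pics/'+fn, cv2.resize(s['img'][v0:v1,u0:u1,::-1],None,fx=k,fy=k,interpolation=cv2.INTER_CUBIC))
E
python3 - <<'E'
from h import *
for n in ('top','scene'):
    s=snap(n,n+'0.png'); print(n,{k:s[k] for k in s if k not in('img','range_z')}); print(rot(s))
print(manip.sense())
E
```

```text
pics
top {'fx': 413.75938156776283, 'fy': 413.75938156776283, 'cx': 259.4577594654649, 'cy': 191.45578356815386, 'k1': 0.03499564611208073, 'origin': array([0.46475706, 0.05237557, 1.35372089]), 'attitude': array([ 0.71555555, -0.69705697,  0.03576036, -0.0285136 ])}
[[ 0.02566555 -0.99552666  0.09092826]
 [-0.99960529 -0.02659711 -0.00904789]
 [ 0.01142585 -0.09066015 -0.99581634]]
scene {'fx': 461.4823651245219, 'fy': 461.4823651245219, 'cx': 260.7172795582053, 'cy': 204.4870751231839, 'k1': -0.160991112407289, 'origin': array([ 1.64717885, -0.69642711,  1.10353319]), 'attitude': array([ 0.79163438,  0.4112014 , -0.21544312, -0.39725643])}
[[ 0.56899534  0.47987001 -0.66780917]
 [ 0.82221467 -0.34620147  0.45178267]
 [-0.01439956 -0.80614472 -0.59154318]]
{'t': 0.1, 'q': array([ 1.10949495e+00,  5.28401968e-01,  1.43373959e+00, -3.61617224e-06,
        1.18139686e+00, -1.78466627e-01]), 'qd': array([ 0.00060393,  0.00013869, -0.00454193, -0.00037869,  0.00244229,
        0.00033362]), 'tau': array([-3.85671910e-04, -4.43303812e+01, -1.78585553e+01, -2.46116988e-04,
        3.89794732e-03,  1.92072299e-06]), 'tcp_pos': array([0.17408265, 0.5995892 , 0.21662482]), 'tool_rot': array([ 0.09901027,  0.70026283, -0.10031709,  0.69983242]), 'force': array([ 0.55881323, -0.17834533,  0.27677259]), 'ft_torque': array([-0.0001846 , -0.03468401, -0.03687243]), 'finger_gap': 1.0021821512898905}
```

View pics/top0.png

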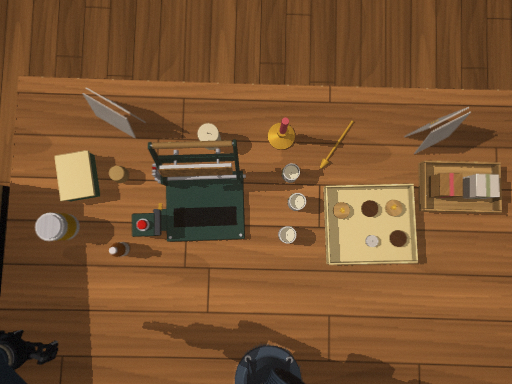

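View pics/scene0.png

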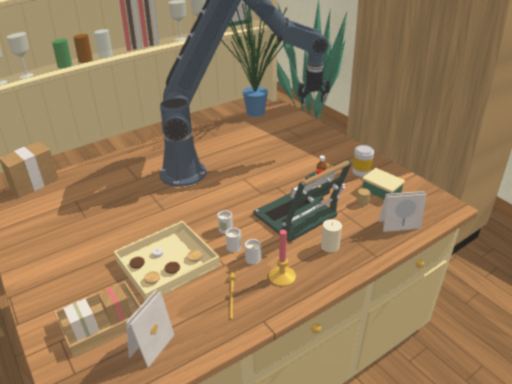

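```bash
python3 - <<'E'
from h import *
s=snap('top'); big(s,'t1.png',130,130,250,250,5); big(s,'t2.png',265,150,425,270,5); np.savez('top1.npz',**s)
s=snap('scene'); np.savez('scene1.npz',**s); big(s,'s1.png',110,180,270,300,5); big(s,'s2.png',240,130,400,250,5)
E
```

```text
(no output)
```

View pics/t1.png

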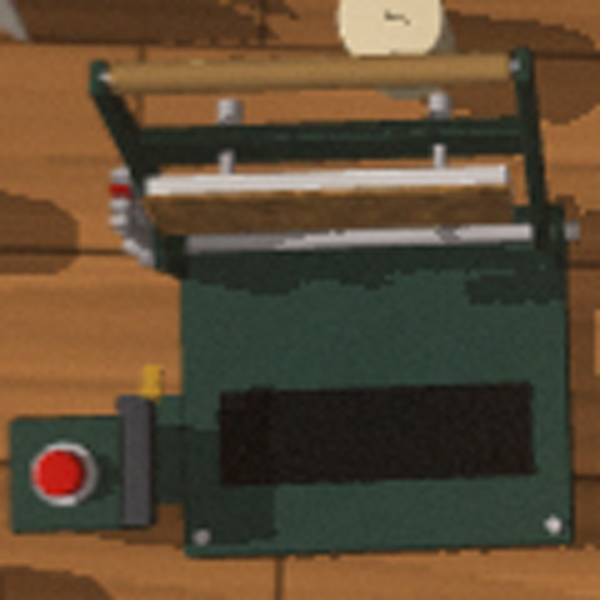

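View pics/t2.png

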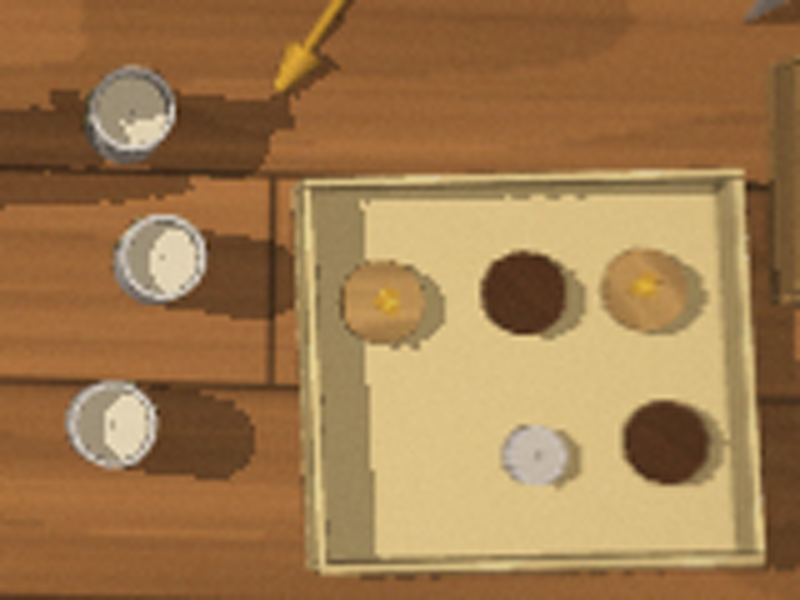

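View pics/s1.png

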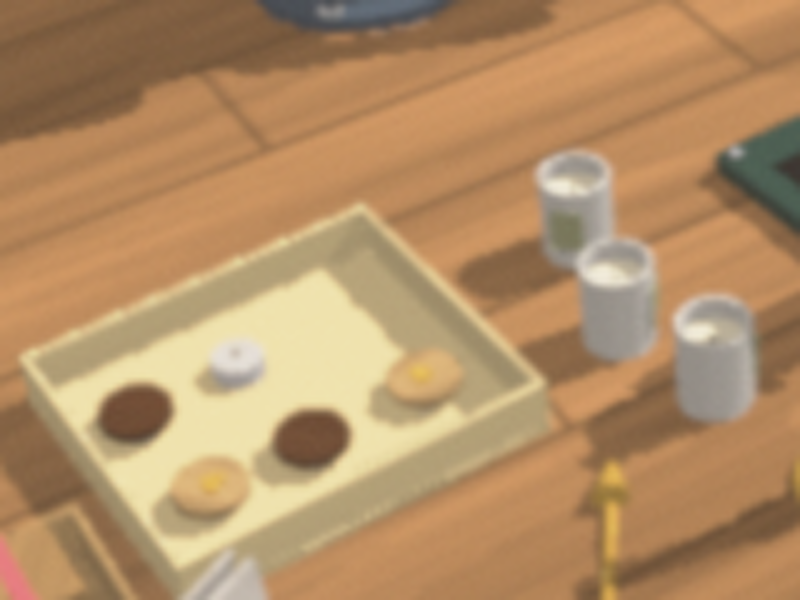

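View pics/s2.png

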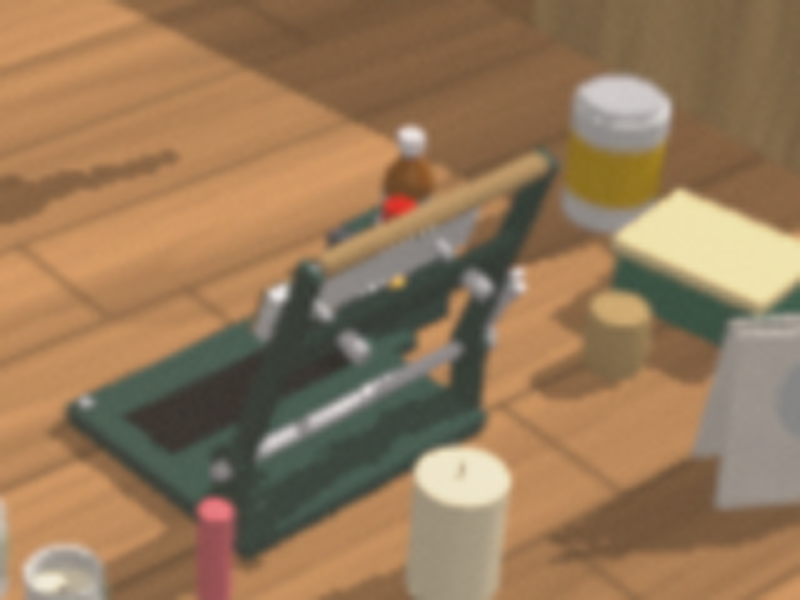

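```bash
cat > meas.py <<'E'
from h import *
def circ(p):
    (x,y),r=cv2.minEnclosingCircle((p[:,:2]*1000).astype(np.float32)); 
    A=np.c_[2*p[:,:2],np.ones(len(p))]
    return x/1000,y/1000,r/1000
def comps(mask,P,minn=25):
    n,l,st,c=cv2.connectedComponentsWithStats(mask.astype(np.uint8),connectivity=4)
    for i in range(1,n):
        if st[i,4]>=minn:
            p=P[l==i]; yield c[i],p,l==i
E
python3 - <<'E'
from meas import *
for n in('top','scene'):
    s=dict(np.load(n+'1.npz')); P=cloud(s); hsv=cv2.cvtColor(s['img'],cv2.COLOR_RGB2HSV)
    print(n,'table z std',np.nanmedian(P[300:330,60:160,2]) ,np.nanstd(P[300:330,60:160,2]))
    # lids: within crate region
    x,y,z=P[...,0],P[...,1],P[...,2]
    roi=(x>.2)&(x<.62)&(y<-.1)&(y>-.5)
    print(' lids')
    for c,p,m in comps(roi&(z>.018)&(z<.04),P):
        e=p[:,:2]; mid=(np.percentile(e,1,axis=0)+np.percentile(e,99,axis=0))/2
        print(np.round(c),len(p),'mean',np.round(p.mean(0),4),'mid',np.round(mid,4),'ext',np.round(np.ptp(e,axis=0),3), 'col',s['img'][m].mean(0).astype(int))
    print(' high')
    for c,p,m in comps((x>.2)&(x<.75)&(y>-.6)&(y<.5)&(z>.05)&(z<.5),P):
        t=p[p[:,2]>np.percentile(p[:,2],97)-.006]
        e=t[:,:2]; mid=(np.percentile(e,1,axis=0)+np.percentile(e,99,axis=0))/2
        print(np.round(c),len(p),'ztop',np.round(np.percentile(p[:,2],[50,97]),4),'mid',np.round(mid,4),'ext',np.round(np.ptp(e,axis=0),3))
E
```

```text
top table z std 0.00016708247146834942 0.002786837826619032
 lids
[412. 225.] 195 mean [ 0.4909 -0.4481  0.0293] mid [ 0.4977 -0.4396] ext [0.239 0.036] col [160 137  91]
[342. 187.] 28 mean [ 0.6073 -0.226   0.0295] mid [ 0.6074 -0.2252] ext [0.005 0.087] col [114  96  63]
[422. 199.] 70 mean [ 0.5767 -0.4811  0.0293] mid [ 0.5787 -0.4808] ext [0.079 0.007] col [114  84  49]
[369. 208.] 220 mean [ 0.5417 -0.314   0.0241] mid [ 0.5422 -0.314 ] ext [0.052 0.052] col [85 55 33]
[394. 208.] 229 mean [ 0.5458 -0.392   0.0241] mid [ 0.5459 -0.3922] ext [0.049 0.056] col [176 135  76]
[341. 210.] 219 mean [ 0.5333 -0.2233  0.0243] mid [ 0.5333 -0.2233] ext [0.052 0.052] col [177 135  76]
[326. 237.] 67 mean [ 0.447  -0.1763  0.0295] mid [ 0.4471 -0.1762] ext [0.168 0.009] col [159 135  90]
[398. 238.] 241 mean [ 0.4493 -0.4047  0.0241] mid [ 0.4489 -0.4047] ext [0.051 0.055] col [89 59 36]
[371. 240.] 112 mean [ 0.4385 -0.3215  0.0228] mid [ 0.4385 -0.3219] ext [0.035 0.036] col [193 180 165]
 high
[195. 161.] 2914 ztop [0.2024 0.2792] mid [0.6838 0.2244] ext [0.03  0.228]
[424. 143.] 48 z
[... 1540 characters left out ...]
 mid [ 0.5657 -0.4528] ext [0.107 0.008] col [162 144 108]
[124. 288.] 32 mean [ 0.5509 -0.4918  0.0291] mid [ 0.5608 -0.4934] ext [0.042 0.013] col [142 115  80]
 high
[317. 188.] 1784 ztop [0.1895 0.2786] mid [0.6882 0.2219] ext [0.033 0.237]
[363. 192.] 60 ztop [0.0544 0.0584] mid [0.6316 0.4815] ext [0.049 0.037]
[224. 217.] 162 ztop [0.0602 0.0725] mid [ 0.4523 -0.0528] ext [0.058 0.054]
[327. 225.] 76 ztop [0.098  0.1029] mid [0.7379 0.2031] ext [0.024 0.063]
[232. 234.] 180 ztop [0.06   0.0711] mid [ 0.5568 -0.0825] ext [0.058 0.054]
[252. 246.] 185 ztop [0.0603 0.0727] mid [ 0.6493 -0.0605] ext [0.056 0.054]
[113. 299.] 632 ztop [0.089  0.0948] mid [ 0.6211 -0.5469] ext [0.078 0.069]
```

```bash
python3 - <<'E'
from meas import *
for n in('top','scene'):
    s=dict(np.load(n+'1.npz')); P=cloud(s); hsv=cv2.cvtColor(s['img'],cv2.COLOR_RGB2HSV)
    x,y,z=P[...,0],P[...,1],P[...,2]
    g=s['img'].astype(int)
    m=(x>.44)&(x<.56)&(y>.08)&(y<.4)&(np.abs(z-.022)<.012)&(hsv[...,2]<(48 if n=='top' else 75))&(g[...,1]-g[...,0]<5)
    for c,p,mm in comps(m,P,100):
        rct=cv2.minAreaRect((p[:,:2]*1000).astype(np.float32)); print(n,np.round(c),len(p),np.round(p.mean(0),4),rct)
    b=(hsv[...,1]>150)&((hsv[...,0]<6)|(hsv[...,0]>174))&(z>.08)&(z<.13)
    for c,p,mm in comps(b,P,8): print(' btn',np.round(c),len(p),np.round(p.mean(0),4),np.round((p.max(0)+p.min(0))/2,4))
    pl=(np.abs(z-.02)<.006)&(x>.38)&(x<.7)&(y>.05)&(y<.36)
    for c,p,mm in comps(pl,P,200): print(' plate',len(p),cv2.minAreaRect((p[:,:2]*1000).astype(np.float32)))
    h=(z>.255)&(x>.55)&(x<.8)&(y>.05)&(y<.4)&(hsv[...,0]>5)&(hsv[...,0]<30)&(hsv[...,1]>80)
    for c,p,mm in comps(h,P,30):
        d=np.polyfit(p[:,1],p[:,0],1); print(' handle',len(p),np.round(p.mean(0),4),np.ptp(p[:,1]),'y',p[:,1].min(),p[:,1].max(),'ang',-np.arctan(d[0]),'zmax',np.percentile(p[:,2],95))
E
```

```text
top [205. 216.] 1171 [0.5013 0.2142 0.022 ] ((501.22235107421875, 214.9183349609375), (61.29967498779297, 203.29501342773438), 3.4496781826019287)
 btn [282. 131.] 9 [ 0.7666 -0.0222  0.1076] [ 0.767  -0.0229  0.1037]
 btn [142. 224.] 68 [0.4706 0.3905 0.1071] [0.4716 0.3927 0.1025]
 plate 4474 ((524.7077026367188, 215.39401245117188), (196.07693481445312, 250.67642211914062), 3.471416711807251)
 handle 541 [0.6832 0.2254 0.2764] 0.21224864081418165 y 0.12075250510547031 0.33300114591965196 ang 0.061678493321169765 zmax 0.2809527981658322
scene [279. 211.] 243 [0.5029 0.1641 0.0217] ((504.5246276855469, 174.8046417236328), (65.8165054321289, 133.41064453125), 4.94696044921875)
 btn [319. 171.] 18 [0.4707 0.3879 0.1082] [0.4727 0.3879 0.1089]
 plate 730 ((510.3602600097656, 178.91049194335938), (165.36570739746094, 193.38221740722656), 3.6603801250457764)
 plate 202 ((535.069091796875, 267.84368896484375), (55.666046142578125, 167.3359832763672), 5.301104545593262)
 plate 679 ((612.7131958007812, 218.50271606445312), (76.10248565673828, 252.77304077148438), 3.411316156387329)
 handle 247 [0.6895 0.2222 0.2751] 0.20877158075726343 y 0.11848957906413493 0.32726115982139836 ang 0.053145086855860404 zmax 0.2812743572621679
```

```bash
python3 - <<'E'
from h import *
m=manip.sense(); M=R.from_quat(m['tool_rot']).as_matrix(); print(np.round(M,3)); print('jaw yaw',np.arctan2(M[1,1],M[0,1]))
E
```

```text
[[-0.001  0.279  0.96 ]
 [-0.001  0.96  -0.279]
 [-1.    -0.001 -0.   ]]
jaw yaw 1.2879845103982084
```

```bash
python3 -m crank '[1,0,0,60,0, 1,30,-50,120,0, 1,75,-100,150,0, 1,125,-150,150,0, 1,160,-210,150,0, 1,190,-270,150,0, 1,210,-330,150,0, 1,225,-390,150,0, 1,225,-390,150,0]'
```

```text
t: 1.32
tcp_pos: [0.3997, 0.2079, 0.3675]
tool_rot: [0.1, 0.7, -0.1, 0.7]
force: [0.9, -1.0, 0.5]
finger_gap: 0.999
```

```bash
python3 -m crank '[1,20,-60,0,-0.18, 1,40,-120,0,-0.36, 1,60,-180,0,-0.54, 1,80,-240,0,-0.72, 1,100,-300,0,-0.9, 1,118,-360,0,-1.08, 1,136,-420,-30,-1.26, 1,136,-435,-80,-1.288, 1,136,-435,-120,-1.288, 1,136,-435,-120,-1.288]'
python3 - <<'E'
from h import *
m=manip.sense(); M=R.from_quat(m['tool_rot']).as_matrix(); print(m['tcp_pos'],'jaw yaw',np.arctan2(M[1,1],M[0,1]),m['finger_gap'])
s=snap('top'); big(s,'t3.png',290,140,450,260,5);np.savez('top2.npz',**s); t=project(s,m['tcp_pos']+[0,0,-.02]);print(t)
s=snap('scene'); big(s,'s3.png',110,160,270,280,5);np.savez('scene2.npz',**s); print(project(s,m['tcp_pos']+[0,0,-.02]))
E
```

```text
t: 2.58
tcp_pos: [0.5329, -0.2238, 0.2439]
tool_rot: [0.5, 0.503, -0.501, 0.497]
force: [-0.1, 0.2, -0.3]
finger_gap: 1.002
[ 0.53291686 -0.2237582   0.24390408] jaw yaw -0.0008561604399167696 1.0015073792941485
[356.30577118 206.78341782]
[188.34819517 207.83601964]
```

View pics/t3.png

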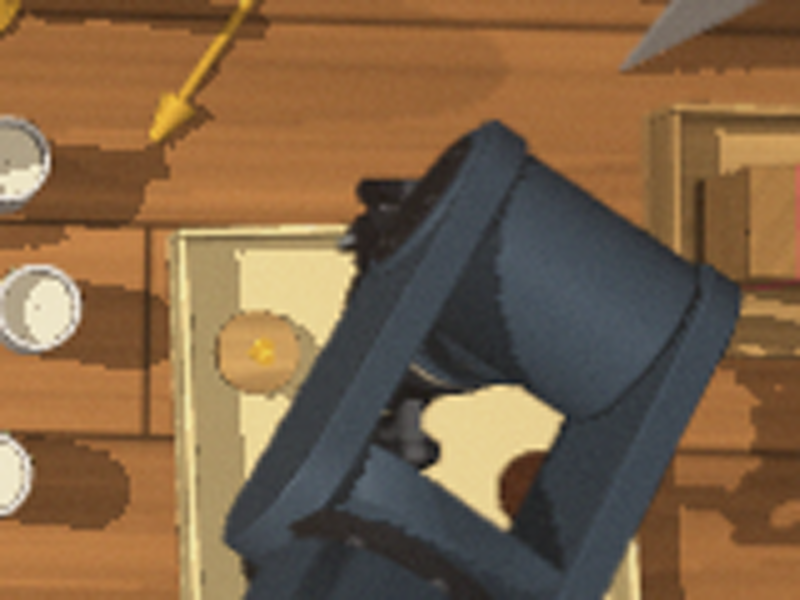

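View pics/s3.png

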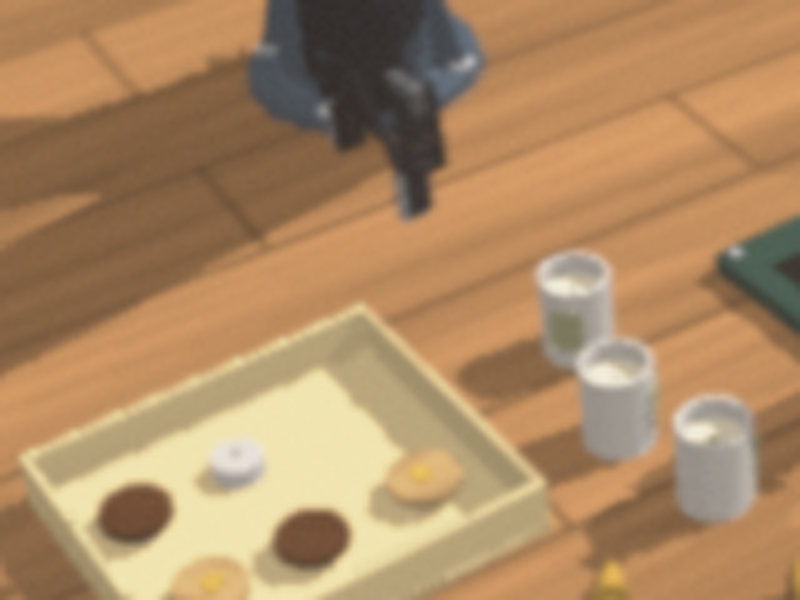

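```bash
python3 - <<'E'
from h import *
for n in('scene','top'):
    s=dict(np.load(n+'2.npz')); P=cloud(s); x,y,z=P[...,0],P[...,1],P[...,2]
    m=(abs(x-.533)<.09)&(abs(y+.224)<.05)&(z>.2)&(z<.262)
    for a,b in((.20,.22),(.22,.23),(.23,.24),(.24,.25),(.25,.262)):
        p=P[m&(z>a)&(z<=b)]
        if len(p): 
            for nm,pp in(('neg',p[p[:,0]<.533]),('pos',p[p[:,0]>.533])):
                if len(pp): print(n,a,nm,len(pp),'x',np.round([pp[:,0].min(),pp[:,0].max()],4),'y',np.round([pp[:,1].min(),pp[:,1].max()],4),'zmin',pp[:,2].min())
E
python3 - <<'E'
from h import *
for n in('scene','top'):
    s=dict(np.load(n+'2.npz')); P=cloud(s); 
    if n=='scene':
        for v in range(190,206,2):
            print([tuple(np.round(P[v,u],3)) for u in range(176,200,3)])
    else:
        for v in range(176,196,3): print([tuple(np.round(P[v,u],3)) for u in range(356,376,3)])
E
```

```text
[(np.float64(0.106), np.float64(-0.088), np.float64(0.002)), (np.float64(0.105), np.float64(-0.074), np.float64(-0.004)), (np.float64(0.122), np.float64(-0.068), np.float64(0.002)), (np.float64(0.118), np.float64(-0.052), np.float64(-0.006)), (np.float64(0.583), np.float64(-0.238), np.float64(0.327)), (np.float64(0.604), np.float64(-0.238), np.float64(0.339)), (np.float64(0.599), np.float64(-0.226), np.float64(0.331)), (np.float64(0.606), np.float64(-0.22), np.float64(0.333))]
[(np.float64(0.119), np.float64(-0.095), np.float64(0.001)), (np.float64(0.135), np.float64(-0.088), np.float64(0.007)), (np.float64(0.126), np.float64(-0.071), np.float64(-0.005)), (np.float64(0.145), np.float64(-0.065), np.float64(0.004)), (np.float64(0.148), np.float64(-0.053), np.float64(0.0)), (np.float64(0.604), np.float64(-0.239), np.float64(0.332)), (np.float64(0.602), np.float64(-0.229), np.float64(0.327)), (np.float64(0.607), np.float64(-0.221), np.float64(0.326))]
[(np.float64(0.131), np.float64(-0.101), np.float64(0.0)), (np.float64(0.141), np.float64(-0.091), np.float64(0.002)), (np.float64(0.143),
[... 4975 characters left out ...]
4), np.float64(-0.207), np.float64(0.35)), (np.float64(0.544), np.float64(-0.16), np.float64(0.552)), (np.float64(0.543), np.float64(-0.161), np.float64(0.572)), (np.float64(0.541), np.float64(-0.163), np.float64(0.584)), (np.float64(0.539), np.float64(-0.162), np.float64(0.609))]
[(np.float64(0.588), np.float64(-0.275), np.float64(0.008)), (np.float64(0.588), np.float64(-0.286), np.float64(0.004)), (np.float64(0.552), np.float64(-0.193), np.float64(0.404)), (np.float64(0.538), np.float64(-0.158), np.float64(0.561)), (np.float64(0.537), np.float64(-0.16), np.float64(0.574)), (np.float64(0.534), np.float64(-0.158), np.float64(0.601)), (np.float64(0.533), np.float64(-0.16), np.float64(0.612))]
```

```bash
python3 - <<'E'
from h import *
m=manip.sense(); print(m['t'],m['tcp_pos'],m['q'])
s=snap('scene'); np.savez('scene2.npz',**s); big(s,'s4.png',160,150,240,210,10)
P=cloud(s); x,y,z=P[...,0],P[...,1],P[...,2]
k=(x>.5)&(x<.65)&(y<-.15)&(y>-.3)&(z>.15)&(z<.4)
p=P[k]; print(len(p)); vs,us=np.nonzero(k); print(us.min(),us.max(),vs.min(),vs.max())
for i in np.argsort(p[:,2])[:25]: print(us[i],vs[i],np.round(p[i],4))
print(project(s,np.array([[.575,-.234,.232],[.59,-.234,.232],[.575,-.212,.232],[.59,-.212,.232]])))
E
```

```text
2.675 [ 0.53593687 -0.22499901  0.24842566] [-5.89660136e-01  4.33432669e-01  1.51007849e+00  6.79770977e-05
  1.19698914e+00 -5.89939496e-01]
468
170 198 163 203
192 203 [ 0.5805 -0.2298  0.2739]
191 203 [ 0.5834 -0.2344  0.2775]
194 202 [ 0.5845 -0.2245  0.2777]
190 203 [ 0.5833 -0.2376  0.2788]
193 202 [ 0.5851 -0.2281  0.2796]
189 202 [ 0.5785 -0.2384  0.2802]
191 202 [ 0.585  -0.2346  0.2823]
190 202 [ 0.5845 -0.2377  0.2834]
194 201 [ 0.5875 -0.2254  0.2837]
195 201 [ 0.5901 -0.2233  0.2843]
190 201 [ 0.5828 -0.2365  0.2857]
192 202 [ 0.592  -0.2344  0.2864]
195 200 [ 0.5888 -0.2223  0.2869]
191 201 [ 0.5874 -0.2353  0.2878]
194 200 [ 0.5885 -0.2255  0.2881]
190 200 [ 0.5819 -0.2357  0.2885]
193 201 [ 0.5922 -0.2308  0.2887]
194 199 [ 0.5862 -0.224   0.2899]
193 200 [ 0.5891 -0.229   0.2899]
192 201 [ 0.5925 -0.2342  0.2903]
191 200 [ 0.5894 -0.2357  0.2929]
195 199 [ 0.5931 -0.2238  0.2937]
190 199 [ 0.5846 -0.2365  0.2942]
192 199 [ 0.5882 -0.2315  0.2942]
192 200 [ 0.593  -0.234   0.2943]
[[191.36041324 213.41836668]
 [193.60459956 215.79668032]
 [197.52803402 210.94709885]
 [199.80314023 213.29276111]]
```

View pics/s4.png

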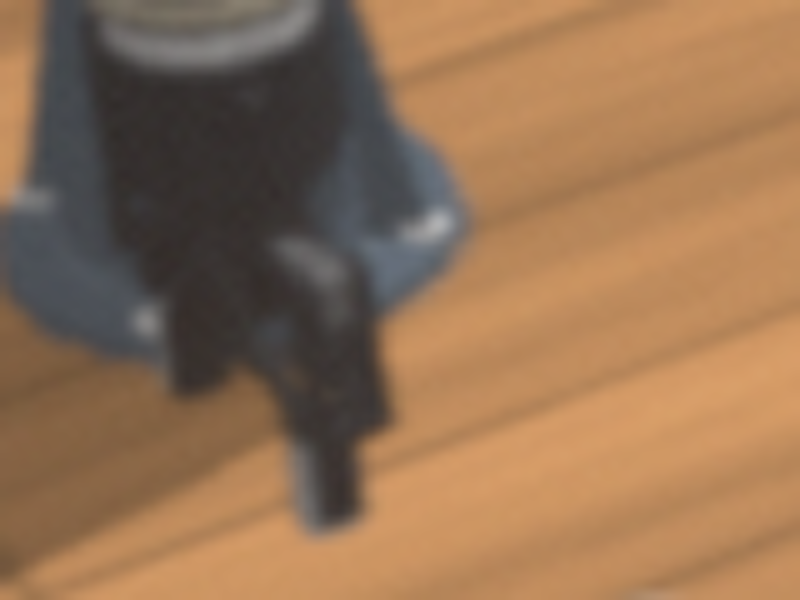

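```bash
python3 -m crank '[0,0,0,0,0,0,0,0,0,0,0,0,0,0,0,0,0,0,0,0,0,0,0,0,0,0,0,0,0,0]'
python3 - <<'E'
from h import *
m=manip.sense(); print(m['t'],m['tcp_pos'],m['finger_gap'])
s=snap('scene'); big(s,'s5.png',160,150,240,210,10)
P=cloud(s); x,y,z=P[...,0],P[...,1],P[...,2]
k=(x>.45)&(x<.65)&(y<-.15)&(y>-.3)&(z>.15)&(z<.4)
p=P[k]; vs,us=np.nonzero(k); 
for i in np.argsort(p[:,2])[:15]: print(us[i],vs[i],np.round(p[i],4))
print(project(s,m['tcp_pos']-[0,0,.025]))
E
```

```text
t: 3.48
tcp_pos: [0.5353, -0.2249, 0.2474]
tool_rot: [0.5, 0.5, -0.5, 0.5]
force: [-0.7, 0.2, -0.8]
finger_gap: -0.002
3.475 [ 0.53533502 -0.22485719  0.247427  ] -0.0015480485134366792
186 200 [ 0.5382 -0.2304  0.2608]
187 200 [ 0.5429 -0.229   0.263 ]
189 199 [ 0.5427 -0.2217  0.2636]
188 199 [ 0.5447 -0.226   0.2666]
185 200 [ 0.5448 -0.2365  0.2672]
184 199 [ 0.5388 -0.2369  0.2678]
183 198 [ 0.534  -0.2378  0.2692]
187 199 [ 0.548  -0.2307  0.2705]
185 199 [ 0.5442 -0.2359  0.2705]
185 198 [ 0.5398 -0.2336  0.2708]
184 198 [ 0.5384 -0.2363  0.2712]
186 199 [ 0.5481 -0.2341  0.272 ]
183 197 [ 0.533  -0.237   0.2722]
188 198 [ 0.5479 -0.2269  0.2727]
187 198 [ 0.5469 -0.2298  0.2734]
[188.44078527 208.68905556]
```

View pics/s5.png

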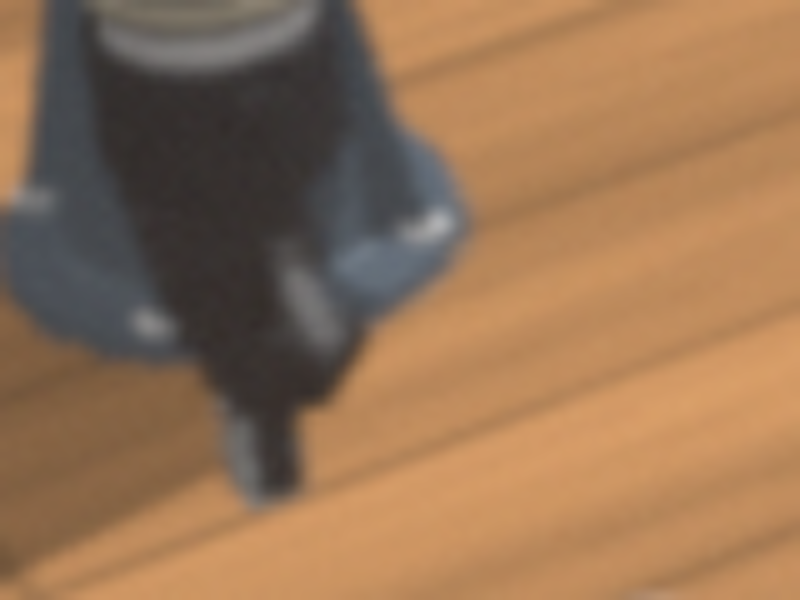

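```bash
python3 -m crank '[0,0,0,-50,0,0,0,0,-100,0,0,0,0,-150,0,0,0,0,-150,0,0,0,0,-150,0]'
python3 - <<'E'
from h import *
m=manip.sense(); print(m['t'],m['tcp_pos'],m['finger_gap'])
s=snap('scene'); big(s,'s6.png',150,190,230,270,7)
P=cloud(s); x,y,z=P[...,0],P[...,1],P[...,2]
k=(x>.45)&(x<.6)&(y<-.19)&(y>-.26)&(z>.055)&(z<.2)
p=P[k]; vs,us=np.nonzero(k); 
for i in np.argsort(p[:,2])[:10]: print(us[i],vs[i],np.round(p[i],4))
print(project(s,m['tcp_pos']-[0,0,.025]))
E
```

```text
t: 4.15
tcp_pos: [0.5365, -0.2256, 0.0989]
tool_rot: [0.5, 0.499, -0.5, 0.501]
force: [-0.6, -0.0, -0.1]
finger_gap: -0.001
4.15 [ 0.53647063 -0.2255625   0.09886173] -0.0012689332985948213
191 237 [ 0.5429 -0.2326  0.1124]
194 235 [ 0.5409 -0.22    0.1136]
193 236 [ 0.5441 -0.2255  0.1141]
190 237 [ 0.5458 -0.2374  0.1167]
192 236 [ 0.5467 -0.2302  0.1182]
189 236 [ 0.5423 -0.2389  0.1194]
193 235 [ 0.5474 -0.2264  0.1212]
190 236 [ 0.5467 -0.2372  0.1216]
191 236 [ 0.5487 -0.2345  0.1217]
189 235 [ 0.5408 -0.2378  0.1222]
[193.14746522 243.86831277]
```

View pics/s6.png

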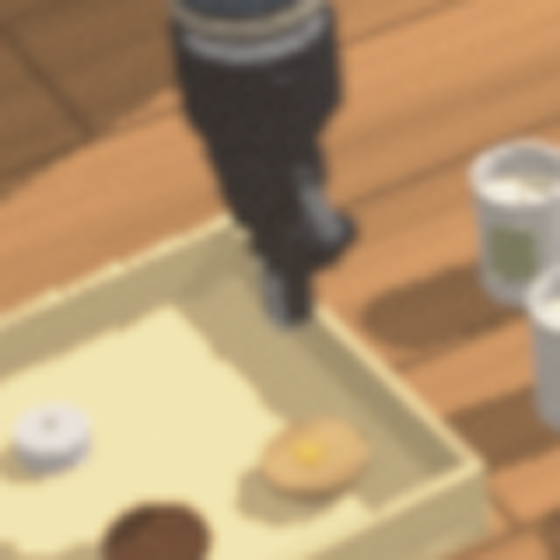

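```bash
python3 -m crank '[1,0,0,0,0,1,0,0,0,0,1,0,0,0,0,1,0,0,0,0,1,0,0,-30,0,1,0,0,-58,0,1,0,0,-58,0,1,0,0,-58,0]'
python3 - <<'E'
from h import *
m=manip.sense(); print(m['t'],m['tcp_pos'],m['finger_gap'],m['force'])
s=snap('scene'); big(s,'s7.png',150,200,230,280,7);np.savez('scene3.npz',**s)
s=snap('top'); big(s,'t7.png',300,170,420,260,6);np.savez('top3.npz',**s)
E
```

```text
t: 5.2
tcp_pos: [0.5358, -0.2252, 0.0401]
tool_rot: [0.5, 0.5, -0.5, 0.5]
force: [0.0, 0.3, 0.4]
finger_gap: 1.003
5.2 [ 0.5358426  -0.22515637  0.04010162] 1.0028032852060265 [0.00595916 0.33837939 0.43910986]
```

View pics/s7.png

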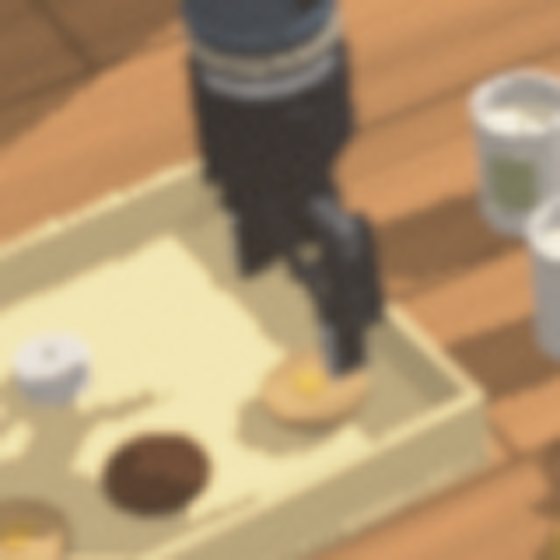

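View pics/t7.png

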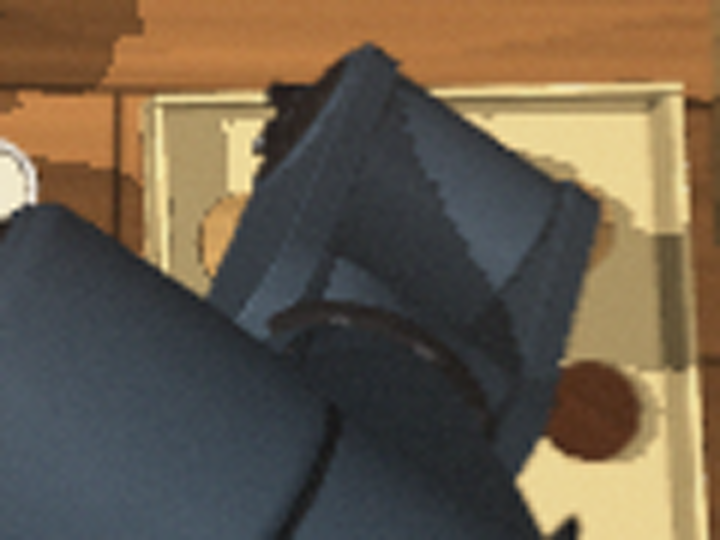

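```bash
python3 -m crank '[0.9,0,0,-20,0,0.85,0,0,-34,0,0.8,0,0,-42,0,0.8,0,0,-42,0,0.8,0,0,-42,0]' 30
python3 - <<'E'
from h import *
m=manip.sense(); print(m['t'],m['tcp_pos'],m['finger_gap'],m['force'])
s=snap('scene'); big(s,'s8.png',150,200,230,280,7)
P=cloud(s); x,y,z=P[...,0],P[...,1],P[...,2]
k=(x>.565)&(x<.6)&(y<-.2)&(y>-.25)&(z>.012)&(z<.1)&(s['img'].sum(-1)<200)
p=P[k]; vs,us=np.nonzero(k); 
for i in np.argsort(p[:,2])[:10]: print(us[i],vs[i],np.round(p[i],4))
E
```

```text
t: 5.92
tcp_pos: [0.5357, -0.225, -0.0022]
tool_rot: [0.5, 0.5, -0.5, 0.5]
force: [-0.4, -0.3, -0.4]
finger_gap: 0.796
5.925 [ 0.535655   -0.22499938 -0.00215879] 0.7962292108238103 [-0.36670319 -0.34934671 -0.44690883]
199 259 [ 0.5789 -0.2299  0.0383]
200 260 [ 0.5872 -0.2304  0.0403]
200 258 [ 0.5838 -0.2279  0.0456]
200 259 [ 0.5883 -0.2304  0.0458]
199 258 [ 0.5868 -0.2329  0.0505]
199 257 [ 0.5993 -0.2379  0.0672]
198 256 [ 0.595  -0.2391  0.0691]
197 254 [ 0.5848 -0.2373  0.0695]
200 252 [ 0.584  -0.2252  0.0716]
200 253 [ 0.5893 -0.228   0.0725]
```

View pics/s8.png

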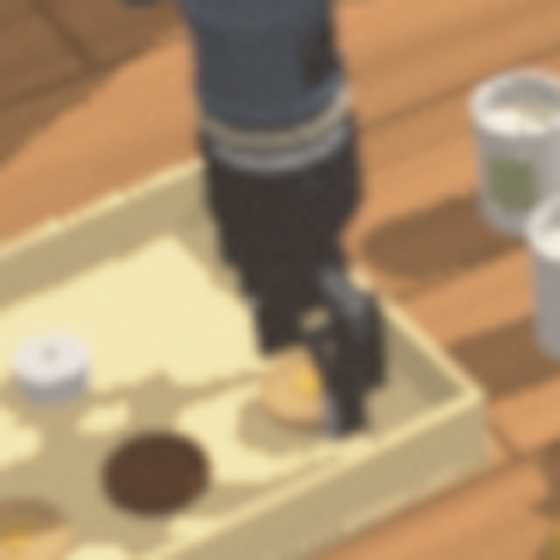

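```bash
python3 -m crank '[0.5,0,0,-2,0,0.5,0,0,-4,0,0.4,0,0,-4,0,0.4,0,0,-4,0,0.4,0,0,-4,0]' 30
python3 - <<'E'
from h import *
m=manip.sense(); print(m['t'],m['tcp_pos'],m['finger_gap'],m['force'])
s=snap('scene'); big(s,'s9.png',150,200,230,280,7)
E
```

```text
t: 6.6
tcp_pos: [0.5358, -0.2252, -0.0036]
tool_rot: [0.5, 0.499, -0.5, 0.501]
force: [-3.2, 1.5, 17.5]
finger_gap: 0.617
6.6 [ 0.53583635 -0.22515573 -0.00363978] 0.6173270999193367 [-3.18301569  1.51839592 17.49316297]
```

View pics/s9.png

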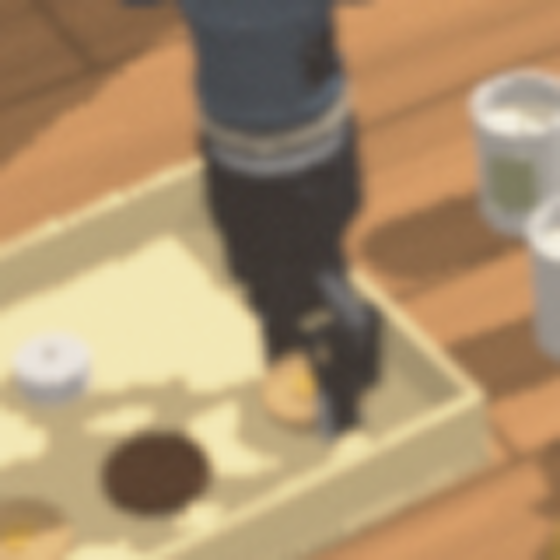

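```bash
python3 -m crank '[0.4,0,0,2,0,0.4,0,0,4,0,0.4,0,0,4,0]' 30; python3 -m crank '[0.4,0,0,15,0,0.4,0,0,46,0,0.4,0,0,96,0,0.4,0,0,146,0,0.4,0,0,156,0,0.4,0,0,156,0]' 30
python3 - <<'E'
from h import *
m=manip.sense(); print(m['t'],m['tcp_pos'],m['finger_gap'],m['force'])
s=snap('scene'); big(s,'s10.png',150,160,230,240,7)
P=cloud(s); np.savez('scene4.npz',**s)
hsv=cv2.cvtColor(s['img'],cv2.COLOR_RGB2HSV)
z=P[...,2]; k=(z>.12)&(z<.3)&(P[...,0]>.5)&(P[...,0]<.58)&(abs(P[...,1]+.225)<.04)&(hsv[...,2]>110)
p=P[k]; print(len(p),p.mean(0),p.min(0),p.max(0)); vs,us=np.nonzero(k); print(us.min(),us.max(),vs.min(),vs.max())
E
```

```text
t: 7.02
tcp_pos: [0.5354, -0.2249, -0.0026]
tool_rot: [0.5, 0.5, -0.5, 0.5]
force: [0.2, 0.3, -0.0]
finger_gap: 0.614
t: 7.78
tcp_pos: [0.5354, -0.2249, 0.1543]
tool_rot: [0.5, 0.5, -0.5, 0.5]
force: [-0.8, 0.1, -0.3]
finger_gap: 0.613
7.775 [ 0.53541924 -0.22486077  0.15433372] 0.6132748386338505 [-0.81830319  0.06917491 -0.34682811]
111 [ 0.5402851  -0.23509527  0.18519158] [ 0.50124414 -0.25197126  0.1642662 ] [ 0.57481756 -0.20265501  0.299012  ]
180 197 193 227
```

View pics/s10.png

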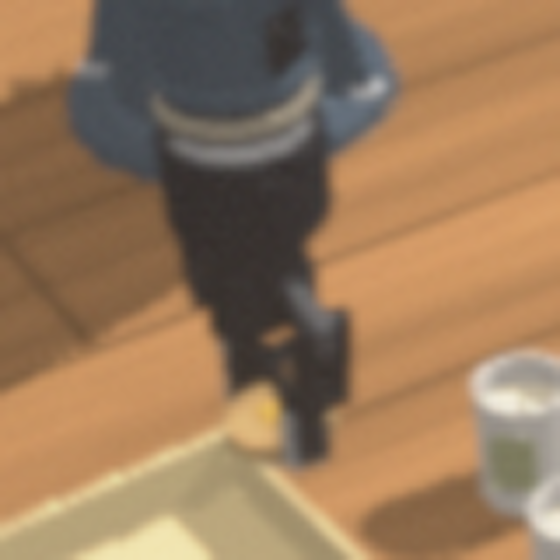

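```bash
python3 - <<'E'
from h import *
s=dict(np.load('scene4.npz'))
hsv=cv2.cvtColor(s['img'],cv2.COLOR_RGB2HSV)
# project lid top circle predicted (TCP xy, z=tcp+.0276) and show overlay
t=np.array([.5354,-.2249,.1543+.0276]); a=np.linspace(0,2*np.pi,60)
im=cv2.resize(s['img'][180:240,160:220,::-1],None,fx=10,fy=10,interpolation=cv2.INTER_CUBIC)
for off,col in(((0,0,0),(0,0,255)),((.004,-.004,0),(255,0,0))):
    c=t+off+np.c_[.027*np.cos(a),.027*np.sin(a),0*a]
    uv=(project(s,c)-[160,180]+.5)*10
    cv2.polylines(im,[uv.astype(int)],True,col,1)
cv2.imwrite('pics/o1.png',im)
E
```

```text
(no output)
```

View pics/o1.png

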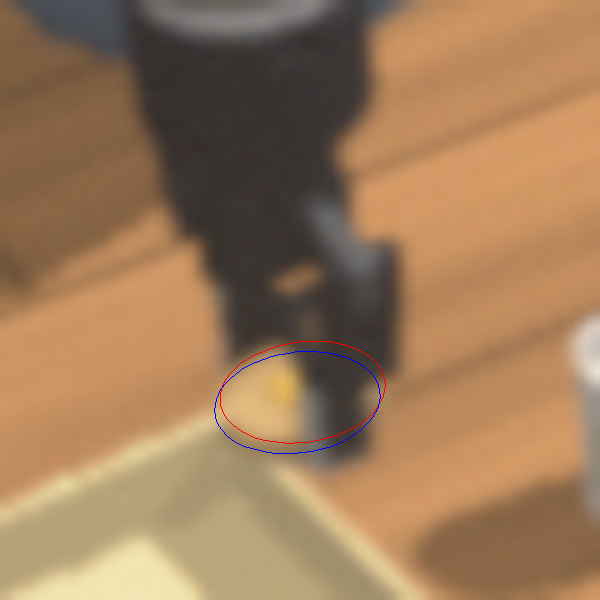

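```bash
python3 -m crank '[0.4,0,50,40,0,0.4,-10,110,40,0,0.4,-20,170,40,0,0.4,-25,230,40,0.02,0.4,-28,290,40,0.04,0.4,-30,350,40,0.06,0.4,-32,410,40,0.06,0.4,-34,460,20,0.06,0.4,-34,473,-20,0.06,0.4,-34,473,-70,0.06]'
python3 -m crank '[0.4,0,0,-30,0,0.4,0,0,-56,0,0.4,0,0,-66,0,0.4,0,0,-69,0,0.4,0,0,-71,0,0.4,0,0,-71,0]'
```

```text
t: 9.07
tcp_pos: [0.5006, 0.2497, 0.0811]
tool_rot: [0.484, 0.516, -0.484, 0.515]
force: [0.3, 0.1, 0.3]
finger_gap: 0.617
t: 9.82
tcp_pos: [0.5019, 0.2483, 0.0132]
tool_rot: [0.485, 0.514, -0.484, 0.515]
force: [-0.1, 0.8, 0.2]
finger_gap: 0.613
```

```bash
python3 -m crank '[0.4,0,0,-1,0,0.4,0,0,-2,0,0.4,0,0,-2,0]'
python3 - <<'E'
from h import *
s=snap('scene'); big(s,'s11.png',250,150,350,230,7)
print(manip.sense()['force'],manip.sense()['tcp_pos'])
E
```

```text
t: 10.2
tcp_pos: [0.502, 0.2484, 0.0125]
tool_rot: [0.485, 0.514, -0.484, 0.515]
force: [-2.8, 0.2, 9.2]
finger_gap: 0.616
[-1.76495786 -1.09716704 10.17301894] [0.50201606 0.24834416 0.012505  ]
```

View pics/s11.png

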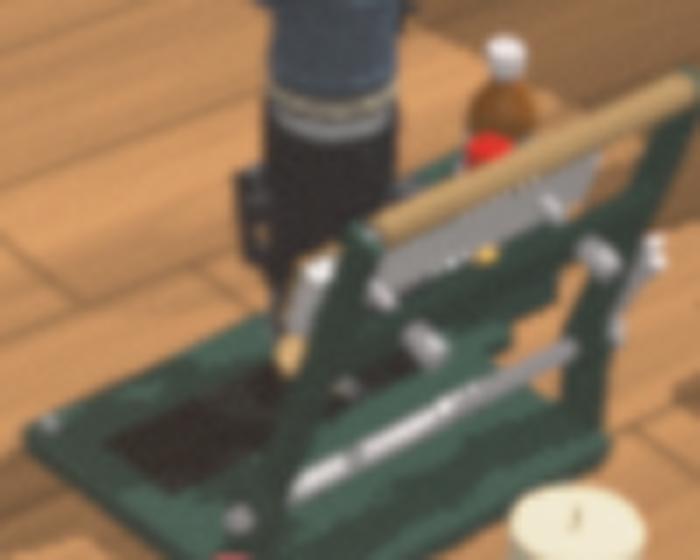

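```bash
python3 -m crank '[0.7,0,0,1,0,0.85,0,0,1,0,0.85,0,0,1,0,0.85,0,0,4,0,0.85,0,0,30,0,0.85,0,0,80,0,0.85,0,0,140,0,0.85,0,-40,180,0,0.85,0,-100,180,0,0.85,0,-100,180,0]'
python3 - <<'E'
from meas import *
s=snap('top'); big(s,'t12.png',130,130,250,250,5)
m=manip.sense();print(m['tcp_pos'])
P=cloud(s); x,y,z=P[...,0],P[...,1],P[...,2]
for c,p,mm in comps((x>.4)&(x<.58)&(y>.1)&(y<.32)&(z>.03)&(z<.05),P,30):
  print(np.round(c),len(p),np.round(p.mean(0),4),np.round(np.ptp(p,axis=0),3))
E
```

```text
t: 11.5
tcp_pos: [0.5015, 0.145, 0.1913]
tool_rot: [0.486, 0.513, -0.486, 0.514]
force: [-0.4, -0.3, -0.2]
finger_gap: 0.85
[0.50130108 0.14666973 0.19087138]
```

View pics/t12.png

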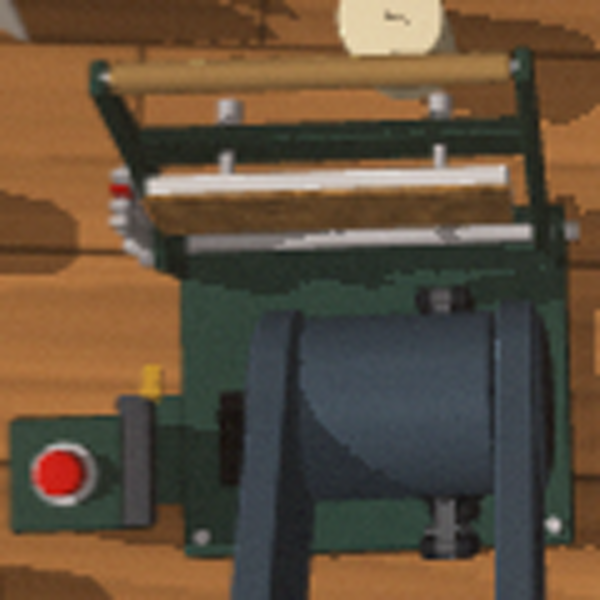

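```bash
python3 -m crank '[0.85,5,-60,0,-0.06,0.85,10,-120,0,-0.06,0.85,15,-180,0,-0.06,0.85,20,-240,0,-0.06,0.85,25,-300,0,-0.06,0.85,30,-360,0,-0.06,0.85,36,-420,0,-0.06,0.85,42,-480,0,-0.06,0.85,47,-542,0,-0.06,0.85,47,-542,0,-0.06]'
python3 - <<'E'
from meas import *
m=manip.sense();print(m['tcp_pos'])
for n in('top','scene'):
    s=snap(n,n+'13.png'); 
    P=cloud(s); x,y,z=P[...,0],P[...,1],P[...,2]
    for c,p,mm in comps((x>.4)&(x<.6)&(y>.1)&(y<.32)&(z>.032)&(z<.05),P,30):
        print(n,'bed',np.round(c),len(p),np.round(p.mean(0),4),np.round(np.ptp(p,axis=0),3))
    for c,p,mm in comps((x>.5)&(x<.6)&(y>-.44)&(y<-.2)&(z>.018)&(z<.03),P,30):
        print(n,'crate',np.round(c),len(p),np.round(p.mean(0),4),np.round(np.ptp(p,axis=0),3),s['img'][mm].mean(0))
E
```

```text
t: 12.8
tcp_pos: [0.5492, -0.3979, 0.1893]
tool_rot: [-0.501, -0.498, 0.501, -0.5]
force: [-0.7, -0.2, -0.5]
finger_gap: 0.848
[ 0.54917366 -0.3978561   0.18932231]
top bed [193. 216.] 227 [0.5004 0.2483 0.0403] [0.051 0.051 0.015]
top crate [369. 208.] 217 [ 0.5418 -0.314   0.0238] [0.052 0.051 0.011] [93.41935484 60.76958525 36.69585253]
top crate [393. 207.] 226 [ 0.5463 -0.3915  0.0243] [0.049 0.057 0.012] [191.0840708  148.17256637  85.30973451]
scene crate [172. 267.] 152 [ 0.5458 -0.3193  0.0244] [0.055 0.055 0.011] [133.56578947 100.84210526  73.02631579]
scene crate [152. 277.] 158 [ 0.5511 -0.3962  0.024 ] [0.057 0.052 0.011] [214.59493671 179.26582278 120.67721519]
```

View pics/top13.png

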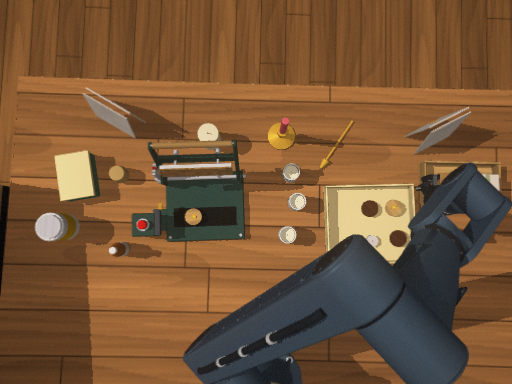

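View pics/scene13.png

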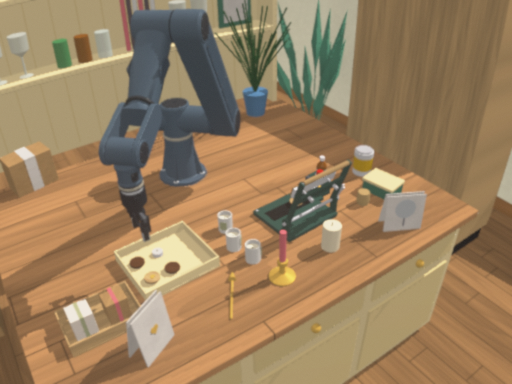

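```bash
python3 -m crank '[0.85,0,1,-50,0,0.85,0,1,-100,0,0.85,0,1,-140,0,0.85,0,1,-150,0,0.85,0,1,-150,0,0.85,0,1,-150,0]'
```

```text
t: 13.65
tcp_pos: [0.5498, -0.3934, 0.0427]
tool_rot: [0.5, 0.499, -0.5, 0.502]
force: [-0.4, -0.6, -0.1]
finger_gap: 0.85
```

```bash
python3 -m crank '[0.8,-1,0,-20,0,0.8,-1,0,-36,0,0.8,-1,0,-42,0,0.8,-1,0,-43,0,0.8,-1,0,-43,0]'; python3 -m crank '[0.5,0,0,0,0,0.4,0,0,0,0,0.4,0,0,0,0,0.4,0,0,0,0]' 30
```

```text
t: 14.28
tcp_pos: [0.5475, -0.3931, -0.0024]
tool_rot: [0.5, 0.5, -0.5, 0.5]
force: [-0.1, 0.2, 0.3]
finger_gap: 0.798
t: 14.78
tcp_pos: [0.5479, -0.3933, -0.0017]
tool_rot: [0.5, 0.499, -0.5, 0.501]
force: [-0.8, -0.0, 5.4]
finger_gap: 0.618
```

```bash
python3 -m crank '[0.4,0,0,10,0,0.4,0,0,50,0,0.4,0,0,100,0,0.4,0,0,150,0,0.4,0,20,190,0,0.4,-4,80,190,0.0,0.4,-9,140,190,0,0.4,-13,200,190,0,0.4,-18,260,190,0,0.4,-22,320,190,0]'; python3 -m crank '[0.4,-5,60,0,0.03,0.4,-10,120,0,0.06,0.4,-15,180,0,0.06,0.4,-20,240,-10,0.06,0.4,-21,251,-50,0.06,0.4,-21,251,-100,0.06,0.4,-21,251,-140,0.06,0.4,-21,251,-150,0.06,0.4,-21,251,-150,0.06]'
```

```text
t: 16.02
tcp_pos: [0.5245, -0.0708, 0.1876]
tool_rot: [0.5, 0.5, -0.5, 0.5]
force: [1.1, -0.5, -0.5]
finger_gap: 0.616
t: 17.15
tcp_pos: [0.5043, 0.1781, 0.0376]
tool_rot: [0.485, 0.515, -0.485, 0.515]
force: [-0.1, -0.4, -0.9]
finger_gap: 0.612
```

```bash
python3 -m crank '[0.4,0,0,-14,0,0.4,0,0,-21,0,0.4,0,0,-23,0,0.4,0,0,-24,0,0.4,0,0,-24,0]'
```

```text
t: 17.77
tcp_pos: [0.5044, 0.1781, 0.0143]
tool_rot: [0.485, 0.515, -0.485, 0.515]
force: [-1.6, -1.4, 5.3]
finger_gap: 0.615
```

```bash
python3 -m crank '[0.7,0,0,1,0,0.8,0,0,1,0,0.8,0,0,2,0,0.8,0,0,10,0,0.8,0,0,60,0,0.8,0,0,120,0,0.8,0,0,180,0,0.8,0,0,240,0,0.8,0,0,300,0,0.8,0,0,350,0]'
python3 - <<'E'
from meas import *
m=manip.sense();print(m['tcp_pos'])
s=snap('scene'); big(s,'s14.png',240,130,400,250,5)
E
```

```text
t: 19.02
tcp_pos: [0.504, 0.1782, 0.3668]
tool_rot: [0.486, 0.514, -0.484, 0.515]
force: [0.9, 0.1, -0.2]
finger_gap: 0.798
[0.50404226 0.17818766 0.36676324]
```

View pics/s14.png

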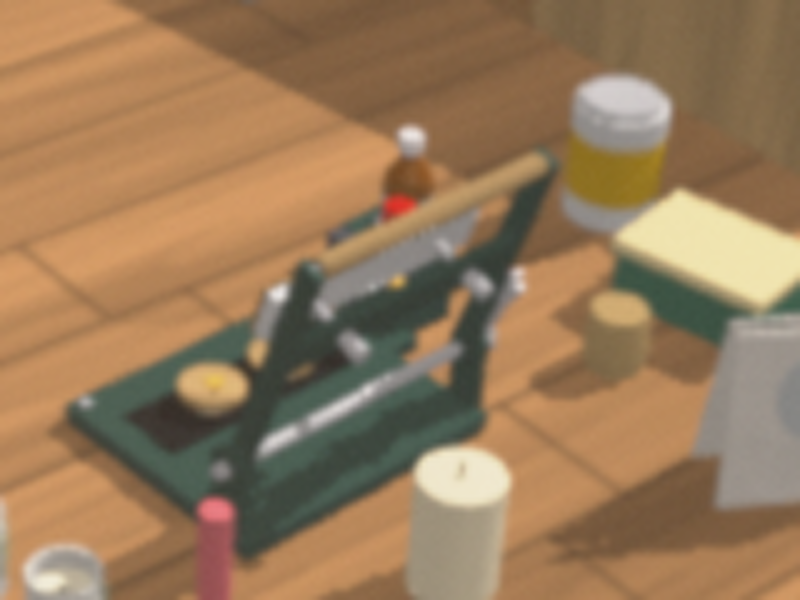

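```bash
python3 -m crank '[0.8,50,12,10,0,0.7,100,24,10,0,0.65,150,36,10,0,0.65,181,45,10,0,0.65,181,45,0,0,0.65,181,45,-20,0,0.65,181,45,-40,0,0.65,181,45,-40,0]'
python3 - <<'E'
from meas import *
m=manip.sense();print(m['tcp_pos'],m['finger_gap'])
s=snap('scene'); big(s,'s15.png',270,90,370,190,7)
s=snap('top'); big(s,'t15.png',130,100,250,220,5)
E
```

```text
t: 20.08
tcp_pos: [0.6827, 0.2227, 0.3211]
tool_rot: [0.483, 0.516, -0.487, 0.513]
force: [-0.6, 0.1, 0.1]
finger_gap: 0.651
[0.68267849 0.22269592 0.32113605] 0.6512295423853887
```

View pics/s15.png

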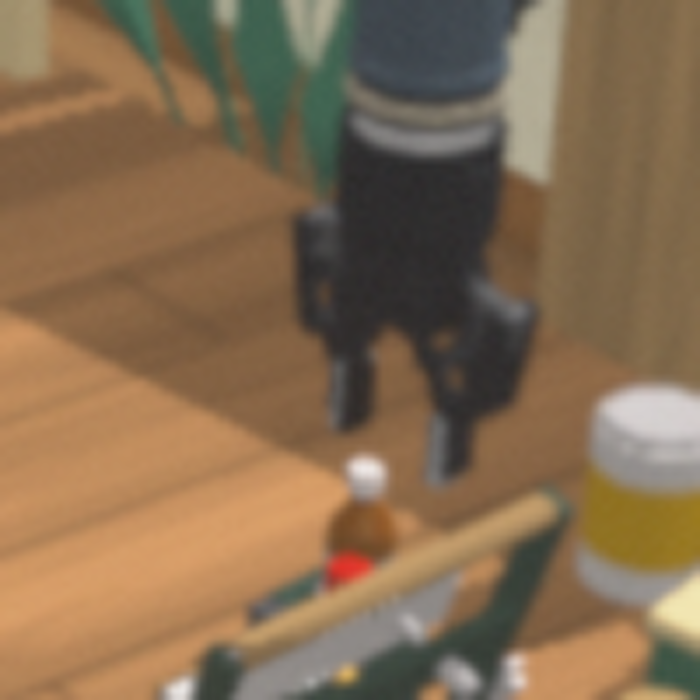

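View pics/t15.png

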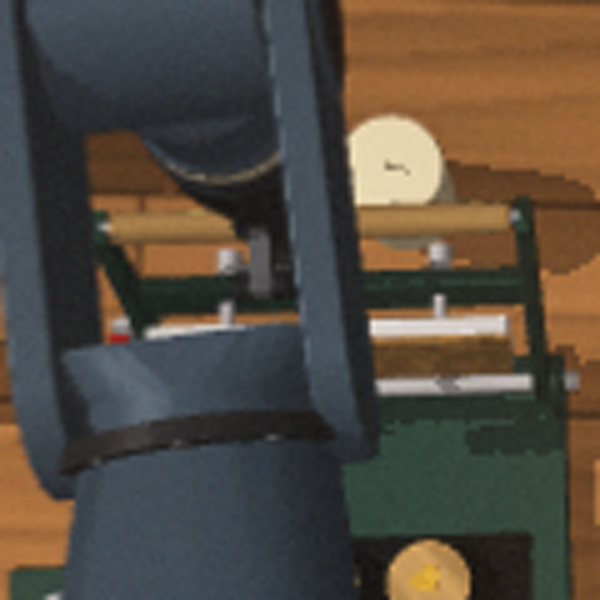

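```bash
python3 -m crank '[0.6,0,0,-20,0,0.6,0,0,-40,0,0.6,0,0,-56,0,0.6,0,0,-56,0,0.6,0,0,-56,0]'
python3 - <<'E'
from meas import *
m=manip.sense();print(m['tcp_pos'],m['finger_gap'],m['force'])
s=snap('scene'); big(s,'s16.png',270,110,350,190,8)
P=cloud(s); x,y,z=P[...,0],P[...,1],P[...,2]
k=(abs(x-.685)<.06)&(abs(y-.22)<.03)&(z>.2)&(z<.34)
vs,us=np.nonzero(k)
for c,p,mm in comps(k&(s['img'].sum(-1)<240),P,5): 
    i=np.argsort(p[:,2])[:4]; print(np.round(c),len(p),np.round(p[i],3))
E
```

```text
t: 20.8
tcp_pos: [0.686, 0.2232, 0.2687]
tool_rot: [0.485, 0.514, -0.484, 0.515]
force: [0.4, -0.4, 0.2]
finger_gap: 0.604
[0.68595928 0.22323196 0.26865718] 0.6036994372417456 [ 0.40613535 -0.36929947  0.24347762]
[320. 157.] 79 [[0.659 0.213 0.286]
 [0.659 0.221 0.287]
 [0.657 0.223 0.289]
 [0.658 0.213 0.289]]
[334. 164.] 54 [[0.717 0.232 0.296]
 [0.719 0.225 0.297]
 [0.724 0.217 0.298]
 [0.72  0.22  0.299]]
[323. 186.] 9 [[0.669 0.238 0.2  ]
 [0.667 0.222 0.201]
 [0.669 0.224 0.201]
 [0.664 0.238 0.202]]
[316. 189.] 7 [[0.668 0.202 0.202]
 [0.671 0.195 0.202]
 [0.665 0.195 0.203]
 [0.668 0.197 0.203]]
```

View pics/s16.png

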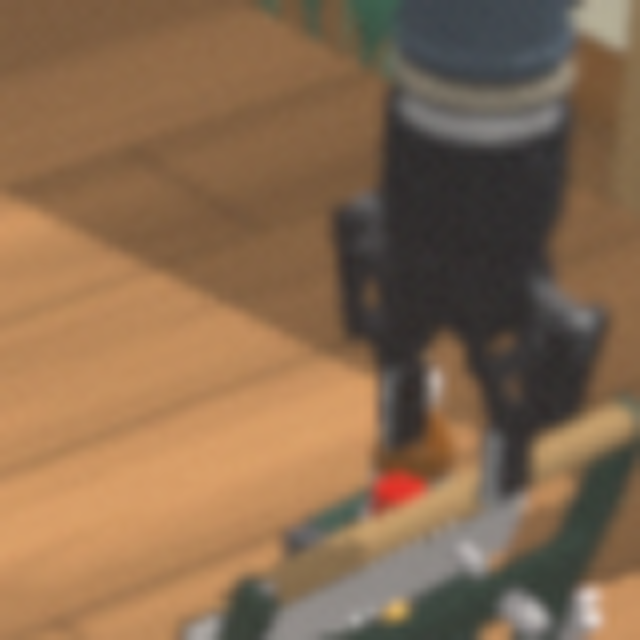

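```bash
python3 -m crank '[0.6,0,0,-15,0,0.6,0,0,-30,0,0.6,0,0,-30,0,0.6,0,0,-30,0,0.1,0,0,-30,0,0.1,0,0,-30,0,0.1,0,0,-30,0,0.1,0,0,-30,0,0.1,0,0,-30,0,0.1,0,0,-30,0]' 60
python3 - <<'E'
from meas import *
m=manip.sense();print(m['tcp_pos'],m['finger_gap'],m['force'])
s=snap('scene'); big(s,'s17.png',270,110,350,190,8)
E
```

```text
t: 22.1
tcp_pos: [0.6862, 0.2233, 0.2382]
tool_rot: [0.485, 0.514, -0.484, 0.515]
force: [3.3, 0.5, 1.8]
finger_gap: 0.189
[0.68620279 0.22325797 0.23819998] 0.18927447968174532 [3.29835122 0.47634196 1.84220008]
```

View pics/s17.png

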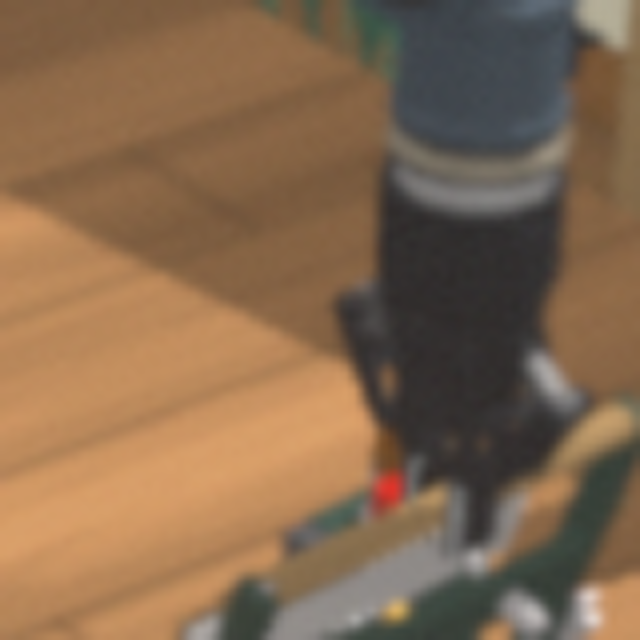

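```bash
python3 - <<'E'
import numpy as np
for q in [.15,.3,.45,.6,.75,.9,1.05,1.2,1.35,1.5,1.6,1.7,1.75,1.8,1.85,1.88,1.9,1.91]:
    a=1.885-q; d=.205*(np.cos(a)-np.cos(1.885)); z=.205*(np.sin(a)-np.sin(1.885))
    print(q,np.round([-d*1000*np.cos(.06),-d*1000*np.sin(.06),z*1000],1))
E
```

```text
0.15 [-29.8  -1.8   7.3]
0.3 [-60.3  -3.6  10. ]
0.45 [-90.9  -5.5   8.1]
0.6 [-120.9   -7.3    1.7]
0.75 [-149.6   -9.    -9.1]
0.9 [-176.4  -10.6  -24.1]
1.05 [-200.6  -12.   -43. ]
1.2 [-221.7  -13.3  -65.3]
1.35 [-239.3  -14.4  -90.4]
1.5 [-252.9  -15.2 -118. ]
1.6 [-259.6  -15.6 -137.3]
1.7 [-264.4  -15.9 -157.3]
1.75 [-266.   -16.  -167.4]
1.8 [-267.1  -16.  -177.6]
1.85 [-267.7  -16.1 -187.8]
1.88 [-267.9  -16.1 -193.9]
1.9 [-267.9  -16.1 -198. ]
1.91 [-267.8  -16.1 -200.1]
```

```bash
python3 -m crank '[0.1,-30,-2,7,0,0.1,-60,-4,10,0,0.1,-91,-5,8,0,0.1,-121,-7,2,0,0.1,-150,-9,-9,0,0.1,-176,-11,-24,0,0.1,-201,-12,-43,0,0.1,-222,-13,-65,0,0.1,-239,-14,-90,0,0.1,-239,-14,-90,0]' 60
python3 - <<'E'
from meas import *
s=snap('scene'); big(s,'s18.png',240,130,360,230,6)
E
```

```text
t: 23.4
tcp_pos: [0.4459, 0.2087, 0.1462]
tool_rot: [0.484, 0.515, -0.485, 0.515]
force: [3.0, -0.3, -1.2]
finger_gap: 0.191
```

View pics/s18.png

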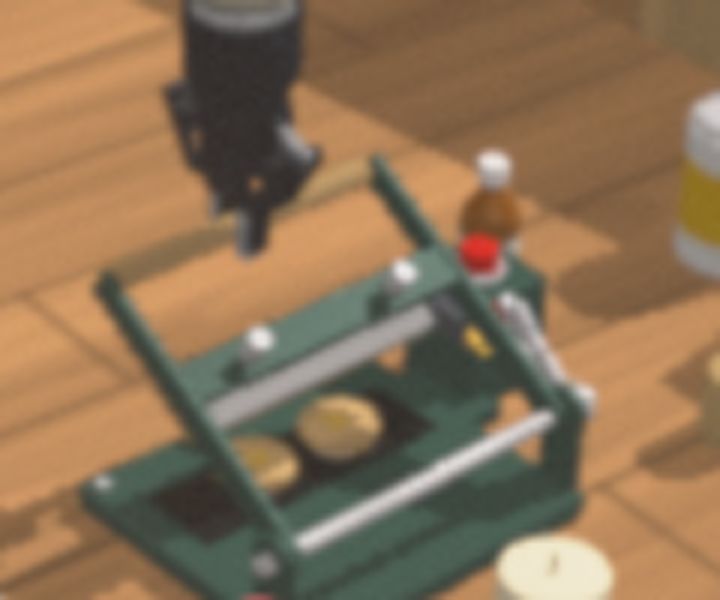

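```bash
python3 -m crank '[0.1,-8,-1,-14,0,0.1,-14,-1,-28,0,0.1,-21,-2,-47,0,0.1,-25,-2,-67,0,0.1,-27,-2,-77,0,0.1,-28,-2,-88,0,0.1,-29,-2,-98,0,0.1,-29,-2,-98,0]' 60
python3 - <<'E'
from meas import *
s=snap('scene'); big(s,'s19.png',240,130,360,230,6)
P=cloud(s); hsv=cv2.cvtColor(s['img'],cv2.COLOR_RGB2HSV); x,y,z=P[...,0],P[...,1],P[...,2]
h=(z>.04)&(z<.15)&(x>.38)&(x<.47)&(y>.05)&(y<.36)&(hsv[...,0]>5)&(hsv[...,0]<30)&(hsv[...,1]>60)
for c,p,mm in comps(h,P,15): print(c,len(p),p.mean(0),np.percentile(p[:,2],90))
print(manip.sense()['tcp_pos'])
E
```

```text
t: 24.45
tcp_pos: [0.4184, 0.2071, 0.0495]
tool_rot: [0.485, 0.514, -0.484, 0.515]
force: [4.4, -2.6, 4.5]
finger_gap: 0.189
[265.19863014 187.07534247] 146 [0.41951654 0.15702951 0.09092521] 0.11476815149306469
[288.18987342 178.87341772] 79 [0.42438185 0.26656865 0.08986457] 0.11505709484088253
[0.41844105 0.20711181 0.04974066]
```

View pics/s19.png

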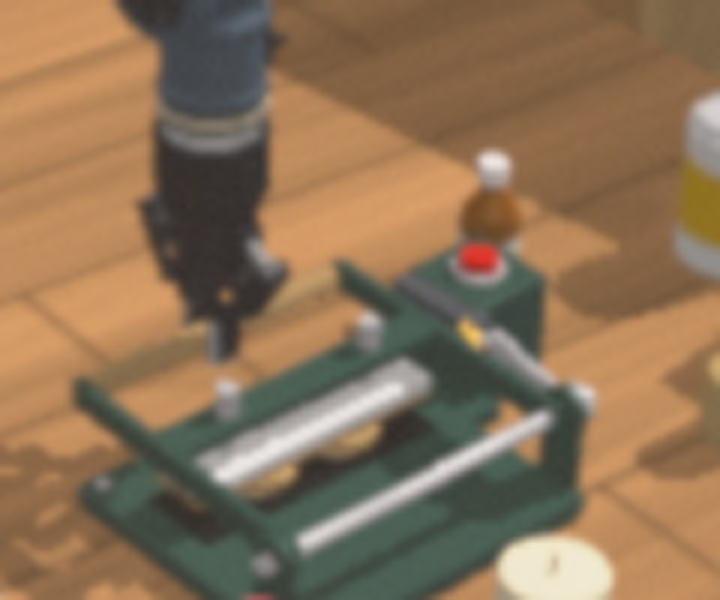

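```bash
python3 -m crank '[0.1,0,0,-4,0,0.1,0,0,-8,0,0.1,0,0,-11,0,0.1,0,0,-11,0,0.1,0,0,-11,0]' 60
python3 - <<'E'
from meas import *
s=snap('scene'); big(s,'s20.png',240,130,360,230,6)
P=cloud(s); hsv=cv2.cvtColor(s['img'],cv2.COLOR_RGB2HSV); x,y,z=P[...,0],P[...,1],P[...,2]
h=(z>.04)&(z<.11)&(x>.39)&(x<.45)&(y>.09)&(y<.33)&(hsv[...,0]>5)&(hsv[...,0]<30)&(hsv[...,1]>60)
p=P[h]; print(len(p),np.round(np.percentile(p[:,2],[5,25,50,75,90,97]),4))
m=manip.sense();print(m['tcp_pos'],m['force'])
E
```

```text
t: 25.12
tcp_pos: [0.4184, 0.2071, 0.0397]
tool_rot: [0.485, 0.514, -0.484, 0.515]
force: [2.4, -2.8, 9.5]
finger_gap: 0.188
207 [0.064  0.0706 0.0766 0.0799 0.0836 0.1006]
[0.41839934 0.20713738 0.0396629 ] [ 3.48438229 -2.45084162  9.86400004]
```

View pics/s20.png

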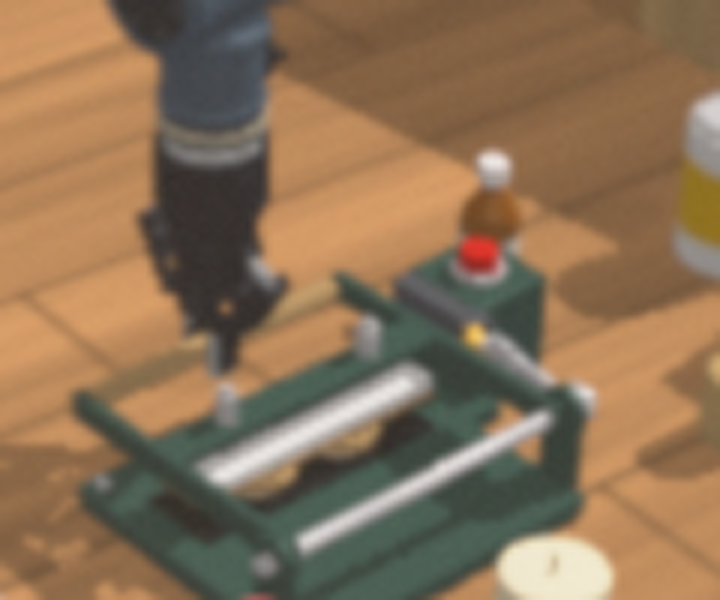

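```bash
python3 -m crank '[0.1,0,0,-2,0,0.1,0,0,-2,0,0.1,0,0,-2,0,0.5,0,0,-2,0,0.5,0,0,-2,0,0.5,0,0,-2,0,0.5,0,0,20,0,0.5,0,0,60,0,0.5,0,0,120,0,0.5,0,0,120,0]' 60
python3 - <<'E'
from meas import *
s=snap('scene'); big(s,'s21.png',240,130,360,230,6)
P=cloud(s); hsv=cv2.cvtColor(s['img'],cv2.COLOR_RGB2HSV); x,y,z=P[...,0],P[...,1],P[...,2]
h=(z>.04)&(z<.11)&(x>.39)&(x<.45)&(y>.09)&(y<.33)&(hsv[...,0]>5)&(hsv[...,0]<30)&(hsv[...,1]>60)
p=P[h]; print(len(p),np.round(np.percentile(p[:,2],[5,25,50,75,90,97]),4))
m=manip.sense();print(m['tcp_pos'],m['force'])
E
```

```text
t: 26.42
tcp_pos: [0.4198, 0.208, 0.162]
tool_rot: [0.487, 0.513, -0.482, 0.517]
force: [0.1, 0.4, 1.5]
finger_gap: 0.499
215 [0.0729 0.0791 0.0832 0.0859 0.0887 0.0907]
[0.41810586 0.20754347 0.16003304] [-0.34807286  0.89108324 -0.53133008]
```

View pics/s21.png

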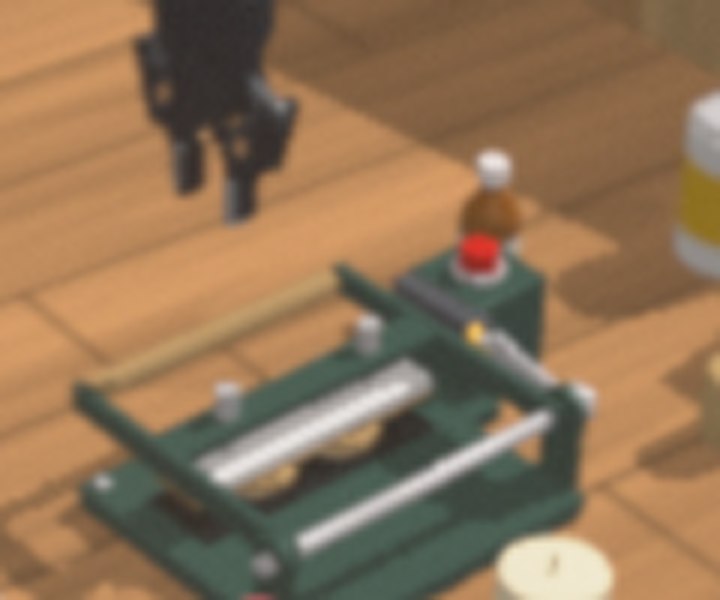

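```bash
python3 -m crank '[0.3,0,0,40,0,0,15,50,60,0,0,30,100,60,0,0,45,150,60,0,0,54,182,60,0,0,54,182,60,0,0,54,182,60,0]' 40
python3 - <<'E'
from meas import *
m=manip.sense();print(m['t'],m['tcp_pos'],m['force'],m['finger_gap'])
for n in('top','scene'):
    s=snap(n); np.savez(n+'_cl.npz',**s); big(s,n+'22.png',*((130,130,250,250,5) if n=='top' else (240,110,360,230,5)))
    P=cloud(s); hsv=cv2.cvtColor(s['img'],cv2.COLOR_RGB2HSV); x,y,z=P[...,0],P[...,1],P[...,2]
    h=(z>.04)&(z<.13)&(x>.39)&(x<.45)&(y>.09)&(y<.33)&(hsv[...,0]>5)&(hsv[...,0]<30)&(hsv[...,1]>60)
    p=P[h]; print(n,len(p),np.round(p.mean(0),4),np.round(np.percentile(p[:,2],[5,25,50,75,90,97]),4))
E
```

```text
t: 27.35
tcp_pos: [0.4699, 0.388, 0.2163]
tool_rot: [0.483, 0.515, -0.487, 0.514]
force: [-0.8, -0.3, -0.3]
finger_gap: -0.0
27.35 [0.46985756 0.38797727 0.21633114] [-0.81753352 -0.2785106  -0.32329502] -0.00024413316085886705
top 419 [0.4172 0.2099 0.0845] [0.0783 0.0825 0.0848 0.0871 0.0885 0.0901]
scene 220 [0.4226 0.2059 0.082 ] [0.072  0.079  0.0831 0.0862 0.0881 0.0899]
```

View pics/top22.png

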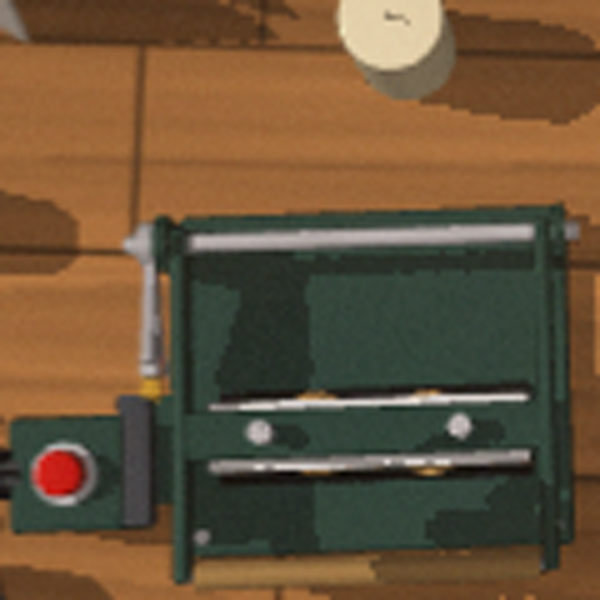

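View pics/scene22.png

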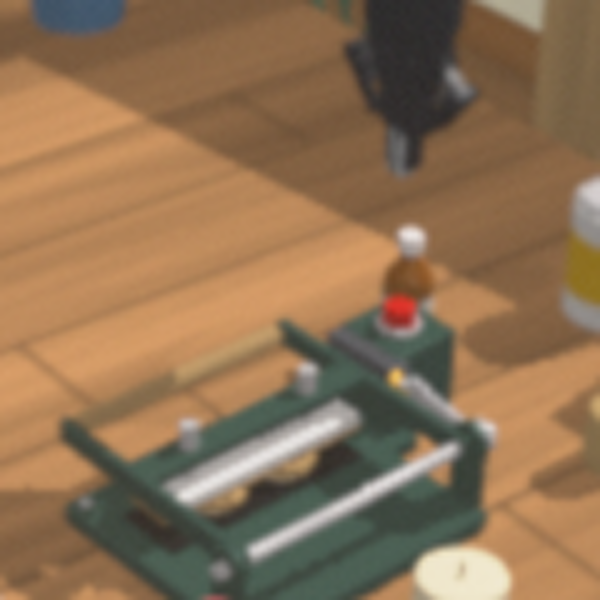

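```bash
python3 - <<'E'
from meas import *
s=dict(np.load('top_cl.npz')); P=cloud(s)
c,sn=np.cos(.0605),np.sin(.0605)
dx,dy=P[...,0]-.5015,P[...,1]-.2145
px=c*dx+sn*dy; py=-sn*dx+c*dy; z=P[...,2]
for s0 in(112,-112):
    k=(abs(py-s0/1000)<.006)&(px>-.08)&(px<.10)&(z>.055)&(z<.11)
    a=np.polyfit(px[k],z[k],1); r=z[k]-np.polyval(a,px[k]); k2=abs(r)<.004
    a=np.polyfit(px[k][k2],z[k][k2],1); print(s0,k.sum(),a,'q~',1.885+a[0], 'z at -85,120',np.polyval(a,[-.085,.12]))
E
```

```text
112 196 [-0.0145212   0.08674434] q~ 1.8704788001807482 z at -85,120 [0.08797865 0.0850018 ]
-112 212 [-0.00279088  0.08715047] q~ 1.8822091185711316 z at -85,120 [0.0873877  0.08681557]
```

```bash
python3 -m crank '[0,0,0,-30,0,0,0,0,-60,0,0,0,0,-90,0,0,0,0,-95,0,0,0,0,-95,0,0,0,0,-95,0,0,0,0,-95,0,0,0,0,-95,0,0,0,0,-95,0,0,0,0,-95,0]' 40;python3 -m crank '[0,0,0,0,0,0,0,0,0,0,0,0,0,0,0,0,0,0,0,0,0,0,0,0,0,0,0,0,0,0,0,0,0,0,0,0,0,0,0,0,0,0,0,0,0,0,0,0,0,0]'; python3 -m crank '[0,0,0,0,0,0,0,0,0,0,0,0,0,0,0,0,0,0,0,0,0,0,0,0,0,0,0,0,0,0,0,0,0,0,0,0,0,0,0,0,0,0,0,0,0,0,0,0,0,0]'
python3 - <<'E'
from meas import *
s=snap('scene'); big(s,'s23.png',280,120,360,200,8)
s=snap('top'); big(s,'t23.png',100,180,220,260,6)
E
```

```text
t: 28.7
tcp_pos: [0.4714, 0.3892, 0.1236]
tool_rot: [0.485, 0.515, -0.485, 0.515]
force: [-0.6, -0.3, -0.4]
finger_gap: -0.0
t: 29.95
tcp_pos: [0.4714, 0.3892, 0.1235]
tool_rot: [0.485, 0.515, -0.485, 0.515]
force: [0.2, 0.8, 0.6]
finger_gap: 0.005
t: 31.2
tcp_pos: [0.4714, 0.3891, 0.1235]
tool_rot: [0.485, 0.515, -0.485, 0.515]
force: [-0.5, 0.0, -0.7]
finger_gap: -0.0
```

View pics/s23.png

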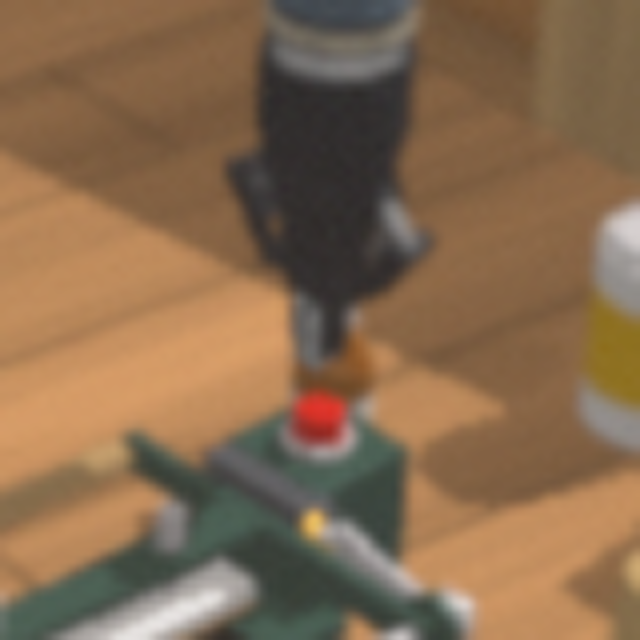

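View pics/t23.png

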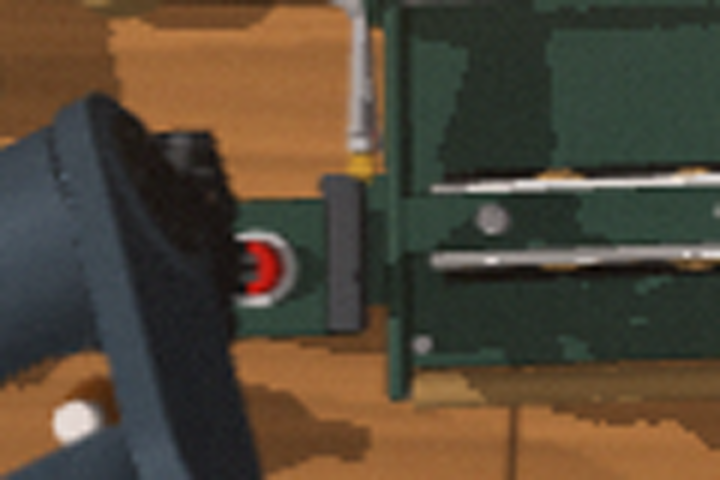

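```bash
python3 -m crank '[0,0,0,-20,0,0,0,0,-30,0,0,0,0,-33,0,0,0,0,-35,0,0,0,0,-37,0,0,0,0,-37,0,0,0,0,-37,0]' 40
python3 - <<'E'
from meas import *
s=snap('scene'); big(s,'s24.png',240,120,360,220,6)
E
```

```text
t: 32.17
tcp_pos: [0.4715, 0.3892, 0.0868]
tool_rot: [0.485, 0.515, -0.485, 0.515]
force: [-0.7, -1.0, 4.2]
finger_gap: 0.004
```

View pics/s24.png

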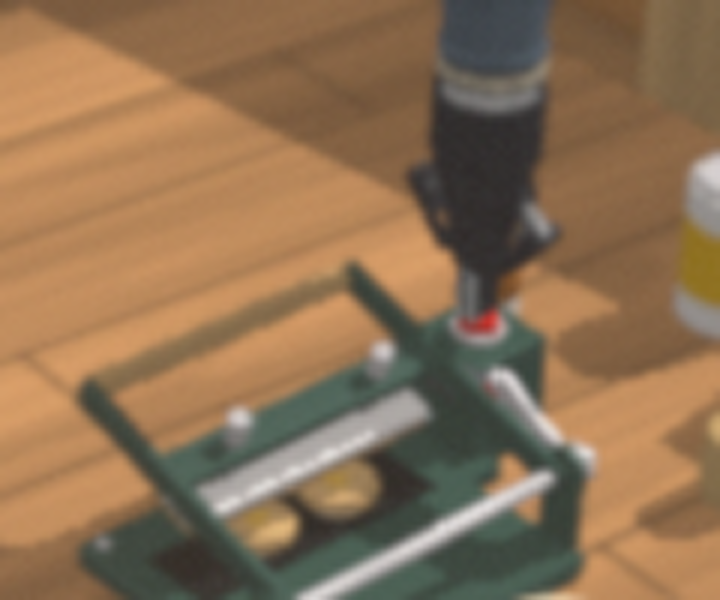

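Rising. Keep the button held.

```bash
for i in 1 2 3; do python3 -m crank '[0,0,0,-1,0,0,0,0,-1,0,0,0,0,-1,0,0,0,0,-1,0,0,0,0,-1,0,0,0,0,-1,0,0,0,0,-1,0,0,0,0,-1,0,0,0,0,-1,0,0,0,0,-1,0]'|grep -E 'tcp|force'; done
python3 - <<'E'
from meas import *
s=snap('scene'); big(s,'s25.png',240,120,360,220,6)
P=cloud(s); hsv=cv2.cvtColor(s['img'],cv2.COLOR_RGB2HSV); x,y,z=P[...,0],P[...,1],P[...,2]
h=(z>.255)&(z<.3)&(x>.55)&(x<.8)&(y>.05)&(y<.4)&(hsv[...,0]>5)&(hsv[...,0]<30)&(hsv[...,1]>80)
print(P[h].mean(0))
E
```

```text
tcp_pos: [0.4715, 0.3892, 0.0855]
force: [-0.7, -0.4, 3.5]
tcp_pos: [0.4715, 0.3892, 0.0852]
force: [-1.6, -0.9, 7.8]
tcp_pos: [0.4715, 0.3893, 0.0852]
force: [-2.8, -0.6, 12.3]
[0.68935725 0.22155169 0.27513406]
```

View pics/s25.png

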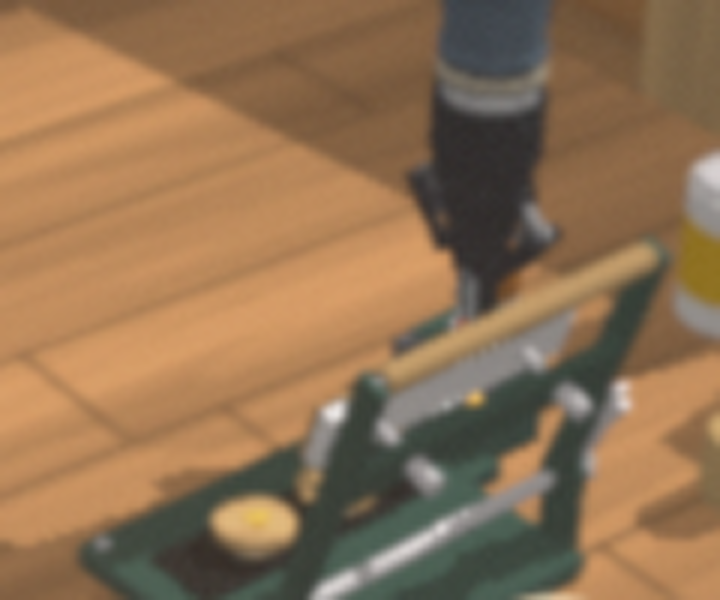

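```bash
python3 -m crank '[0,0,0,30,0,0,0,0,80,0,0,0,0,130,0,0.5,0,0,130,0]'
cat > look.py <<'E'
from meas import *
m=manip.sense();print(m['t'],m['tcp_pos'],m['finger_gap'])
for n in('top','scene'):
    s=snap(n,n+'_look.png'); np.savez(n+'_look.npz',**s)
    P=cloud(s); x,y,z=P[...,0],P[...,1],P[...,2]
    for nm,k in(('bed',(x>.4)&(x<.6)&(y>.1)&(y<.32)&(z>.032)&(z<.05)),('candle',(x>.35)&(x<.75)&(y<-.01)&(y>-.13)&(z>.062)&(z<.12))):
        for c,p,mm in comps(k,P,20):
            e=p[:,:2]; mid=(np.percentile(e,1,axis=0)+np.percentile(e,99,axis=0))/2
            print(n,nm,np.round(c),len(p),'mean',np.round(p.mean(0),4),'mid',np.round(mid,4),'ext',np.round(np.ptp(p,axis=0),3))
E
python3 look.py
```

```text
t: 36.52
tcp_pos: [0.4739, 0.3906, 0.2176]
tool_rot: [0.488, 0.514, -0.482, 0.516]
force: [-0.7, 0.4, -0.8]
finger_gap: 0.201
36.525 [0.47385748 0.39060229 0.21757104] 0.2010117552051969
top bed [193. 216.] 228 mean [0.5003 0.2484 0.0402] mid [0.5008 0.2487] ext [0.051 0.051 0.016]
top bed [215. 216.] 226 mean [0.5027 0.1782 0.0401] mid [0.503  0.1787] ext [0.051 0.051 0.013]
top candle [294. 168.] 46 mean [ 0.6582 -0.0644  0.0692] mid [ 0.6507 -0.058 ] ext [0.048 0.048 0.012]
top candle [287. 176.] 25 mean [ 0.6324 -0.0435  0.069 ] mid [ 0.6375 -0.0483] ext [0.033 0.035 0.01 ]
top candle [297. 201.] 68 mean [ 0.5556 -0.0777  0.0695] mid [ 0.5554 -0.0775] ext [0.05  0.053 0.013]
top candle [287. 234.] 75 mean [ 0.4515 -0.0485  0.0698] mid [ 0.4509 -0.0493] ext [0.052 0.053 0.014]
scene bed [282. 207.] 106 mean [0.5069 0.1728 0.0398] mid [0.5066 0.1743] ext [0.059 0.058 0.015]
scene candle [224. 215.] 68 mean [ 0.4525 -0.0528  0.0675] mid [ 0.4524 -0.0522] ext [0.056 0.056 0.012]
scene candle [232. 233.] 74 mean [ 0.5589 -0.0829  0.0673] mid [ 0.5571 -0.0815] ext [0.057 0.054 0.013]
scene candle [252. 245.] 82 mean [ 0.6505 -0.0605  0.068 ] mid [ 0.6499 -0.06  ] ext [0.056 0.053 0.014]
```

View pics/top_look.png

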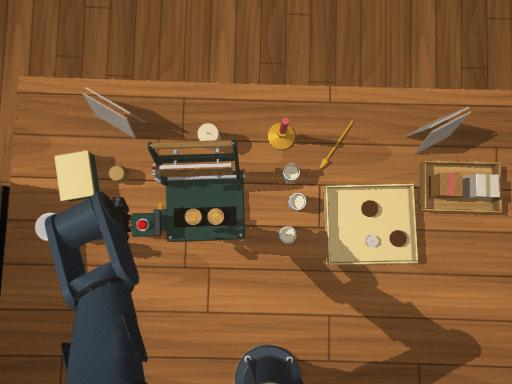

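```bash
python3 -m crank '[0.8,10,-60,0,0,0.8,20,-120,0,0,0.8,30,-180,0,0,0.8,33,-211,-10,0,0.8,33,-211,-60,0,0.8,33,-211,-110,0,0.8,33,-211,-150,0,0.8,33,-211,-170,0,0.8,33,-211,-170,0,0.8,33,-211,-170,0]' 40
```

```text
t: 37.88
tcp_pos: [0.5039, 0.1781, 0.0432]
tool_rot: [0.484, 0.515, -0.485, 0.515]
force: [-0.0, -0.3, -0.3]
finger_gap: 0.801
```

```bash
python3 -m crank '[0.8,0,0,-15,0,0.8,0,0,-25,0,0.8,0,0,-28,0,0.8,0,0,-28,0,0.5,0,0,-28,0,0.4,0,0,-28,0,0.4,0,0,-28,0,0.4,0,0,-28,0]' 40
```

```text
t: 38.88
tcp_pos: [0.5046, 0.1782, 0.0162]
tool_rot: [0.485, 0.515, -0.485, 0.515]
force: [-1.2, 0.0, 6.5]
finger_gap: 0.608
```

```bash
python3 -m crank '[0.4,0,0,10,0,0.4,0,0,50,0,0.4,0,0,110,0,0.4,10,-50,130,0,0.4,22,-110,130,0,0.4,34,-170,130,0,0.4,46,-230,130,0,0.4,52,-258,120,0,0.4,52,-258,90,0,0.4,52,-258,90,0]' 40; python3 -m crank '[0.4,0,0,-15,0,0.4,0,0,-23,0,0.4,0,0,-23,0,0.4,0,0,-23,0]' 40
cat > ov.py <<'E'
import sys
from meas import *
# overlay: lid top circle at tcp, and candle rim circle
cx,cy=float(sys.argv[1]),float(sys.argv[2]); rel=float(sys.argv[3]); tag=sys.argv[4]
m=manip.sense(); t=m['tcp_pos']; print(m['t'],t,m['finger_gap'],m['force'])
for n in('top','scene'):
    s=snap(n); np.savez(n+'_ov.npz',**s)
    c=project(s,np.array([cx,cy,.07])).astype(int); u0,v0=c[0]-35,c[1]-40
    k=9; im=cv2.resize(s['img'][v0:v0+64,u0:u0+70,::-1],None,fx=k,fy=k,interpolation=cv2.INTER_CUBIC)
    cv2.imwrite(f'pics/{n}_{tag}.png',im); print(n,'origin',u0,v0)
    P=cloud(s);x,y,z=P[...,0],P[...,1],P[...,2]
    kk=(abs(x-t[0])<.035)&(abs(y-t[1])<.035)&(z>t[2]+rel+.012)&(z<t[2]+rel+.026)&(s['img'][...,0]>110)&(s['img'][...,0].astype(int)-s['img'][...,2]>30)
    p=P[kk]; 
    if len(p): print(n,'lid',len(p),'mean',np.round(p.mean(0),4),'min',np.round(p.min(0),4),'max',np.round(p.max(0),4))
E
python3 ov.py .557 -.0795 .0058 a
```

```text
t: 40.12
tcp_pos: [0.5543, -0.0797, 0.1039]
tool_rot: [0.484, 0.516, -0.486, 0.513]
force: [-0.8, 0.1, 0.2]
finger_gap: 0.605
t: 40.62
tcp_pos: [0.5566, -0.0796, 0.0828]
tool_rot: [0.485, 0.515, -0.485, 0.515]
force: [0.7, 0.3, 0.1]
finger_gap: 0.602
40.625 [ 0.55664857 -0.07964539  0.08282858] 0.6021295815758312 [0.68622284 0.28876505 0.10095728]
top origin 262 160
top lid 4 mean [ 0.5359 -0.063   0.1049] min [ 0.5315 -0.0678  0.1034] max [ 0.5404 -0.0585  0.1076]
scene origin 197 191
scene lid 84 mean [ 0.5537 -0.0919  0.1067] min [ 0.5269 -0.1104  0.1008] max [ 0.5835 -0.0668  0.113 ]
```

View pics/scene_a.png

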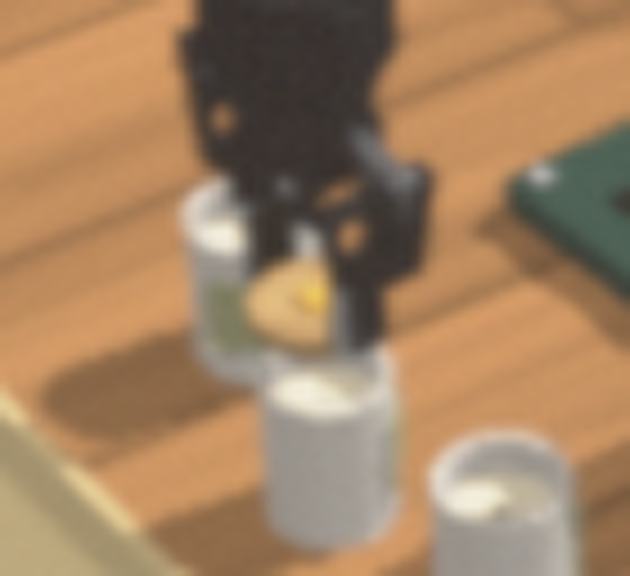

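View pics/top_a.png

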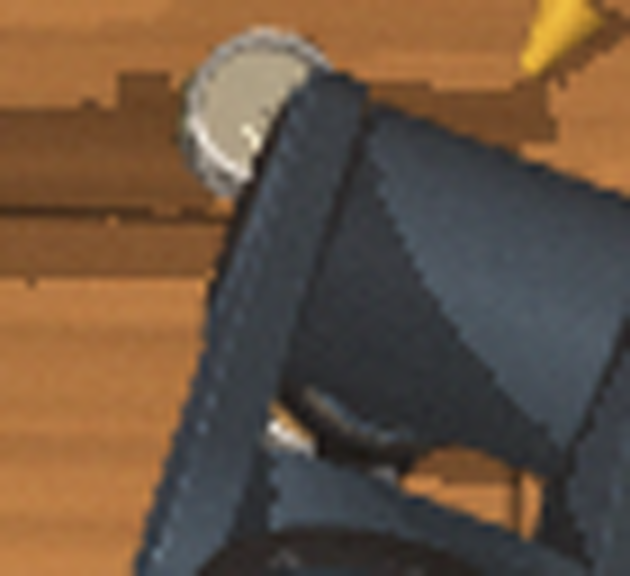

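```bash
python3 - <<'E'
from meas import *
s=dict(np.load('scene_ov.npz')); a=np.linspace(0,2*np.pi,200)
k=9;u0,v0=197,191
im=cv2.resize(s['img'][v0:v0+64,u0:u0+70,::-1],None,fx=k,fy=k,interpolation=cv2.INTER_CUBIC)
def circ3(x,y,z,r,col):
    uv=project(s,np.c_[x+r*np.cos(a),y+r*np.sin(a),0*a+z]); 
    cv2.polylines(im,[((uv-[u0,v0]+.5)*k).astype(int)],True,col,1)
for d,col in(((0,0),(0,0,255)),((0.0015,-.002),(255,0,0))):
    x,y=.5566+d[0],-.0796+d[1]
    circ3(x,y,.1066,.027,col); circ3(x,y,.0976,.027,col); circ3(x,y,.07,.027,col); circ3(x,y,0,.027,col)
cv2.imwrite('pics/o2.png',im)
E
```

```text
(no output)
```

View pics/o2.png

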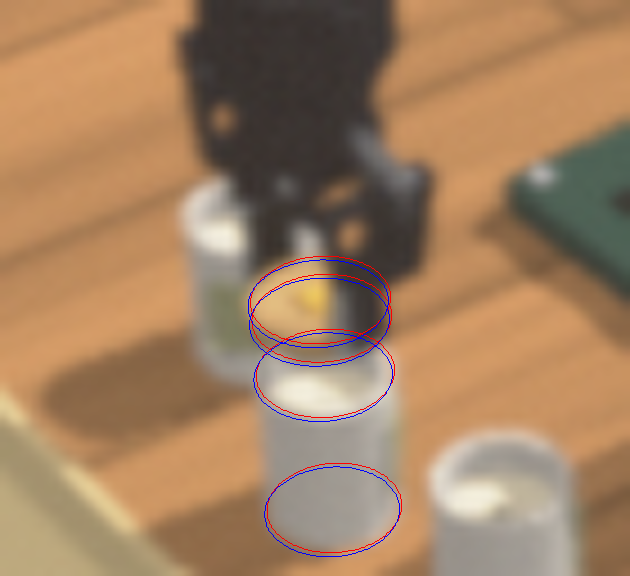

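```bash
python3 - <<'E'
from meas import *
s=dict(np.load('scene_ov.npz')); g=s['img'].astype(float)
a=np.linspace(0,2*np.pi,720)
def sil(x,y,z0,z1,r):
    pts=np.concatenate([project(s,np.c_[x+r*np.cos(a),y+r*np.sin(a),0*a+z]) for z in np.linspace(z0,z1,15)])
    return cv2.convexHull(pts.astype(np.float32))[:,0]
def edges(h,row):
    xs=[]
    for i in range(len(h)):
        p,q=h[i],h[(i+1)%len(h)]
        if (p[1]-row)*(q[1]-row)<=0 and p[1]!=q[1]: xs.append(p[0]+(row-p[1])*(q[0]-p[0])/(q[1]-p[1]))
    return min(xs),max(xs)
def grad(row,lo,hi,ch=2):
    pr=g[row-1:row+2,:,ch].mean(0); gr=np.abs(np.gradient(pr))[lo:hi]; i=gr.argmax(); j=slice(max(i-2,0),i+3); return lo+(np.arange(len(gr))[j]*gr[j]).sum()/gr[j].sum()
hc=sil(.5566,-.0796,0,.07,.027)
for row in range(236,247,2):
    l,r=edges(hc,row); print(row,'pred',round(l,2),round(r,2),'obs',round(grad(row,220,232),2),round(grad(row,236,246),2))
hl=sil(.5566,-.0796,.0976,.1066,.027)
for row in range(220,230): 
    l,r=edges(hl,row); print(row,'lid pred',round(l,2),'obs',round(grad(row,219,232,0),2), g[row,219:232,0].astype(int))
E
```

```text
236 pred 225.27 240.59 obs 225.35 240.88
238 pred 225.43 240.7 obs 225.32 240.69
240 pred 225.59 240.8 obs 225.57 244.61
242 pred 225.75 240.91 obs 225.72 244.33
244 pred 225.91 241.02 obs 226.12 243.98
246 pred 226.07 241.12 obs 226.11 244.34
220 lid pred 227.74 obs 224.11 [156 152 154 154 143 114  85  97 128 157 188 204 203]
221 lid pred 226.1 obs 226.29 [155 149 149 151 143 119 121 154 191 211 217 219 218]
222 lid pred 225.12 obs 225.49 [151 141 139 142 140 142 171 199 217 221 223 224 226]
223 lid pred 224.56 obs 224.35 [148 133 128 129 135 163 202 220 223 222 220 224 232]
224 lid pred 224.34 obs 224.1 [148 132 125 124 139 178 215 224 226 223 212 212 225]
225 lid pred 224.39 obs 224.15 [151 132 127 125 135 169 209 222 224 223 218 206 210]
226 lid pred 224.47 obs 224.44 [150 134 126 126 130 153 190 211 216 217 217 214 214]
227 lid pred 224.61 obs 225.1 [144 135 126 125 124 134 156 180 194 202 207 210 210]
228 lid pred 225.07 obs 226.01 [144 139 130 125 125 127 131 144 160 176 186 191 193]
229 lid pred 226.0 obs 225.99 [150 151 141 131 129 132 131 137 146 149 149 155 154]
```

```bash
python3 -m crank '[0.4,0,1,-10,0,0.4,0,1,-16,0,0.4,0,1,-20,0,0.4,0,1,-23,0,0.4,0,1,-23,0]' 40; python3 -m crank '[0.4,0,0,-2,0,0.4,0,0,-4,0,0.4,0,0,-4,0]' 40
```

```text
t: 41.35
tcp_pos: [0.5562, -0.0788, 0.0592]
tool_rot: [0.485, 0.515, -0.485, 0.515]
force: [-0.6, 0.0, 0.6]
finger_gap: 0.605
t: 41.72
tcp_pos: [0.5563, -0.0788, 0.0554]
tool_rot: [0.485, 0.515, -0.485, 0.515]
force: [-0.6, 0.6, -1.0]
finger_gap: 0.606
```

```bash
python3 -m crank '[0.4,0,0,-1,0,0.4,0,0,-1,0]' 40; python3 -m crank '[0.4,0,0,-1,0,0.4,0,0,-1,0]' 40
```

```text
t: 41.98
tcp_pos: [0.5565, -0.0789, 0.0552]
tool_rot: [0.485, 0.515, -0.485, 0.515]
force: [-1.0, 0.2, 3.8]
finger_gap: 0.606
t: 42.22
tcp_pos: [0.5565, -0.0788, 0.0551]
tool_rot: [0.485, 0.515, -0.485, 0.515]
force: [-2.9, -0.2, 10.9]
finger_gap: 0.607
```

Seated. Release gently and lift.

```bash
python3 -m crank '[0.65,0,0,2,0,0.7,0,0,2,0,0.8,0,0,2,0,0.8,0,0,3,0,0.8,0,0,20,0,0.8,0,0,60,0,0.8,0,0,110,0,0.8,0,0,140,0]'
python3 -m crank '[0.8,-10,60,0,0,0.8,-20,120,0,0,0.8,-30,180,0,0,0.8,-40,240,0,0,0.8,-50,300,0,0,0.8,-54,327,0,0,0.8,-54,327,0,0]'
python3 look.py
```

```text
t: 43.22
tcp_pos: [0.5575, -0.0792, 0.1973]
tool_rot: [0.485, 0.513, -0.484, 0.516]
force: [0.8, 0.2, -0.1]
finger_gap: 0.796
t: 44.1
tcp_pos: [0.5018, 0.2502, 0.1946]
tool_rot: [0.484, 0.515, -0.483, 0.516]
force: [-0.2, 0.1, -0.2]
finger_gap: 0.802
44.1 [0.50181153 0.25017387 0.19458143] 0.8022479131128604
top bed [196. 216.] 143 mean [0.501  0.2397 0.0401] mid [0.5012 0.2388] ext [0.051 0.033 0.014]
top candle [291. 171.] 70 mean [ 0.6488 -0.0568  0.0695] mid [ 0.6483 -0.0565] ext [0.053 0.051 0.014]
top candle [298. 201.] 240 mean [ 0.5548 -0.0778  0.0786] mid [ 0.5547 -0.0778] ext [0.051 0.052 0.019]
top candle [283. 232.] 41 mean [ 0.4591 -0.0358  0.0696] mid [ 0.4539 -0.0422] ext [0.047 0.04  0.013]
top candle [292. 238.] 34 mean [ 0.4405 -0.0626  0.0699] mid [ 0.4465 -0.0579] ext [0.044 0.037 0.013]
scene candle [224. 215.] 65 mean [ 0.4554 -0.053   0.0677] mid [ 0.4523 -0.0531] ext [0.055 0.054 0.013]
scene candle [232. 232.] 171 mean [ 0.5623 -0.0848  0.0761] mid [ 0.5578 -0.0825] ext [0.058 0.054 0.023]
scene candle [252. 245.] 83 mean [ 0.6497 -0.0602  0.0674] mid [ 0.6494 -0.06  ] ext [0.056 0.056 0.013]
```

View pics/scene_look.png

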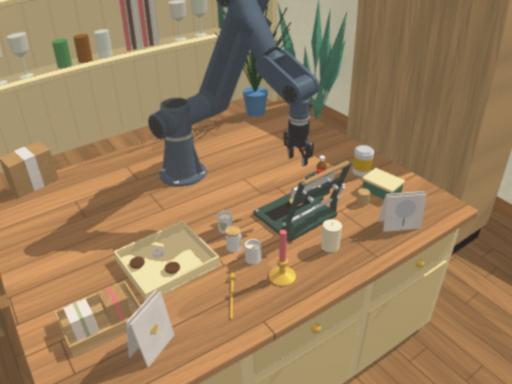

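```bash
python3 -m crank '[0.8,0,0,-50,0,0.8,0,0,-100,0,0.8,0,0,-140,0,0.8,0,0,-150,0,0.8,0,0,-150,0,0.8,0,0,-150,0]' 40
```

```text
t: 44.95
tcp_pos: [0.5039, 0.2482, 0.0452]
tool_rot: [0.486, 0.514, -0.484, 0.515]
force: [-0.2, 0.5, 1.1]
finger_gap: 0.799
```

```bash
python3 -m crank '[0.8,-1,0,-15,0,0.8,-1,0,-25,0,0.8,-1,0,-29,0,0.8,-1,0,-29,0,0.5,-1,0,-29,0,0.4,-1,0,-29,0,0.4,-1,0,-29,0,0.4,-1,0,-29,0]' 40;  python3 -m crank '[0.4,0,0,10,0,0.4,0,0,50,0,0.4,0,0,110,0,0.4,-8,-50,140,0,0.4,-16,-110,140,0,0.4,-24,-170,140,0,0.4,-33,-230,140,0,0.4,-42,-280,140,0,0.4,-49,-299,120,0,0.4,-49,-299,90,0]'; python3 -m crank '[0.4,0,0,-15,0,0.4,0,0,-23,0,0.4,0,0,-23,0,0.4,0,0,-23,0]' 40
python3 ov.py .4525 -.0508 .0058 b
```

```text
t: 45.95
tcp_pos: [0.5016, 0.2483, 0.015]
tool_rot: [0.485, 0.515, -0.485, 0.515]
force: [-1.7, -1.2, 4.9]
finger_gap: 0.608
t: 47.2
tcp_pos: [0.4531, -0.053, 0.105]
tool_rot: [0.486, 0.513, -0.485, 0.515]
force: [0.1, 0.8, -0.3]
finger_gap: 0.611
t: 47.7
tcp_pos: [0.4529, -0.0509, 0.0821]
tool_rot: [0.485, 0.514, -0.485, 0.515]
force: [0.0, 0.2, 0.1]
finger_gap: 0.611
47.7 [ 0.45285636 -0.05085906  0.08206998] 0.610554753084328 [0.04803363 0.2232419  0.12962583]
top origin 253 193
scene origin 189 174
scene lid 76 mean [ 0.4507 -0.0626  0.107 ] min [ 0.4194 -0.0792  0.1006] max [ 0.4828 -0.0431  0.1134]
```

```bash
cat > edge.py <<'E'
import sys
from meas import *
x,y,zt=map(float,sys.argv[1:4])
s=dict(np.load('scene_ov.npz')); g=s['img'].astype(float)
a=np.linspace(0,2*np.pi,720)
def sil(x,y,z0,z1,r):
    pts=np.concatenate([project(s,np.c_[x+r*np.cos(a),y+r*np.sin(a),0*a+z]) for z in np.linspace(z0,z1,15)])
    return cv2.convexHull(pts.astype(np.float32))[:,0]
def edges(h,row):
    xs=[]
    for i in range(len(h)):
        p,q=h[i],h[(i+1)%len(h)]
        if (p[1]-row)*(q[1]-row)<=0 and p[1]!=q[1]: xs.append(p[0]+(row-p[1])*(q[0]-p[0])/(q[1]-p[1]))
    return min(xs),max(xs)
def grad(row,c,ch):
    lo,hi=int(c)-4,int(c)+6
    pr=g[row-1:row+2,:,ch].mean(0); gr=np.abs(np.gradient(pr))[lo:hi]; i=gr.argmax(); j=slice(max(i-2,0),i+3); return lo+(np.arange(len(gr))[j]*gr[j]).sum()/gr[j].sum()
h=sil(x,y,0,.07,.027); v=h[:,1]
for row in range(int(v.min())+8,int(v.max())-4,2):
    l,r=edges(h,row); print(row,'candle d',round(grad(row,l,2)-l,2),round(grad(row,r,2)-r,2))
h=sil(x,y,zt+.009,zt+.018,.027); v=h[:,1]
for row in range(int(v.min())+3,int(v.max())-1): 
    l,r=edges(h,row); print(row,'lid d',round(grad(row,l,0)-l,2))
k=9;c=h.mean(0).astype(int);u0,v0=c[0]-32,c[1]-25
im=cv2.resize(s['img'][v0:v0+60,u0:u0+64,::-1],None,fx=k,fy=k,interpolation=cv2.INTER_CUBIC)
for hh in(h,sil(x,y,0,.07,.027)): cv2.polylines(im,[((hh-[u0,v0]+.5)*k).astype(int)],True,(0,0,255),1)
cv2.imwrite('pics/'+sys.argv[4],im)
E
python3 edge.py .4529 -.0509 .0891 e1.png
```

```text
218 candle d 0.64 0.02
220 candle d -0.27 0.05
222 candle d -0.44 -0.01
224 candle d 1.61 -0.07
226 candle d 1.5 -0.45
228 candle d -0.1 2.42
204 lid d -1.8
205 lid d 1.14
206 lid d 0.66
207 lid d 0.48
208 lid d 0.68
209 lid d 1.64
210 lid d 2.01
```

View pics/e1.png

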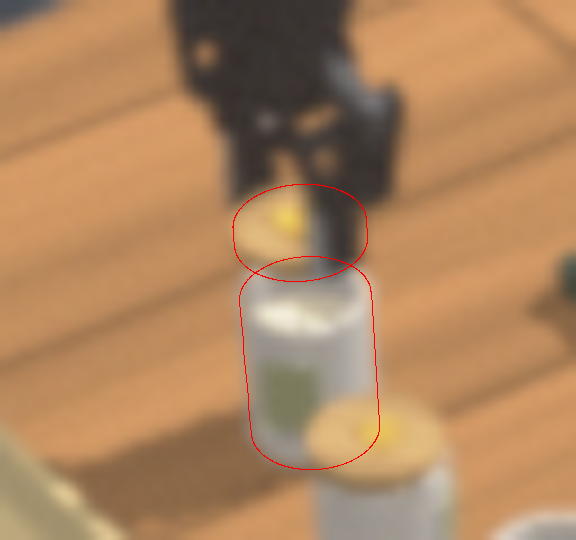

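```bash
python3 -m crank '[0.4,0,-1,-10,0,0.4,0,-1,-17,0,0.4,0,-1,-21,0,0.4,0,-1,-24,0,0.4,0,-1,-24,0]' 40; python3 -m crank '[0.4,0,0,-2,0,0.4,0,0,-4,0,0.4,0,0,-4,0]' 40
```

```text
t: 48.42
tcp_pos: [0.4522, -0.0518, 0.0572]
tool_rot: [0.485, 0.515, -0.485, 0.515]
force: [-0.2, 0.4, -0.1]
finger_gap: 0.611
t: 48.8
tcp_pos: [0.4525, -0.0519, 0.054]
tool_rot: [0.485, 0.515, -0.485, 0.515]
force: [-0.6, -0.3, 3.7]
finger_gap: 0.607
```

Seated at the expected height. Release and retreat.

```bash
python3 -m crank '[0.65,0,0,0,0,0.7,0,0,1,0,0.8,0,0,1,0,0.8,0,0,3,0,0.8,0,0,20,0,0.8,0,0,60,0,0.8,0,0,110,0,0.8,0,0,140,0]'
python3 -m crank '[0.8,0,60,20,0,0.8,0,120,20,0,0.8,0,180,20,0,0.8,0,240,20,0,0.8,0,300,20,0,0.8,0,360,20,0,0.8,0,400,20,0,0.8,0,400,20,0]'
python3 look.py
python3 - <<'E'
from meas import *
for n,b in(('top',(265,150,425,270)),('scene',(190,180,300,270))):
    s=dict(np.load(n+'_look.npz')); big(s,n+'_fin.png',*b,5)
    P=cloud(s); hsv=cv2.cvtColor(s['img'],cv2.COLOR_RGB2HSV); x,y,z=P[...,0],P[...,1],P[...,2]
    h=(z>.255)&(z<.3)&(x>.55)&(x<.8)&(y>.05)&(y<.4)&(hsv[...,0]>5)&(hsv[...,0]<30)&(hsv[...,1]>80); print('handle',P[h].mean(0))
    for cx,cy in((.4525,-.0508),(.557,-.0795)):
        k=(np.hypot(x-cx,y-cy)<.035)&(z>.06)&(z<.09)
        wood=k&(z>.074)&(s['img'][...,0].astype(int)-s['img'][...,2]>30); p=P[wood]; e=p[:,:2]
        A=np.c_[p[:,:2]-p[:,:2].mean(0),np.ones(len(p))]; co=np.linalg.lstsq(A,p[:,2],rcond=None)[0]
        print(n,'lid',len(p),np.round(p.mean(0),4),'mid',np.round((np.percentile(e,1,axis=0)+np.percentile(e,99,axis=0))/2,4),'tilt',np.round(co[:2],3))
E
```

```text
t: 49.8
tcp_pos: [0.4529, -0.052, 0.1958]
tool_rot: [0.485, 0.514, -0.484, 0.516]
force: [1.0, -0.2, 0.0]
finger_gap: 0.797
t: 50.8
tcp_pos: [0.4518, 0.3507, 0.2133]
tool_rot: [0.484, 0.516, -0.483, 0.516]
force: [-0.6, -0.7, 0.2]
finger_gap: 0.804
50.8 [0.4517844  0.35071386 0.21327437] 0.8036944500257599
top candle [291. 171.] 72 mean [ 0.6478 -0.0567  0.0691] mid [ 0.6478 -0.0565] ext [0.053 0.051 0.013]
top candle [298. 201.] 241 mean [ 0.5548 -0.0776  0.0789] mid [ 0.5548 -0.0779] ext [0.05  0.052 0.023]
top candle [288. 234.] 255 mean [ 0.4512 -0.0494  0.0788] mid [ 0.4511 -0.0488] ext [0.052 0.052 0.024]
scene candle [224. 214.] 147 mean [ 0.4575 -0.0563  0.0763] mid [ 0.4546 -0.0537] ext [0.058 0.055 0.022]
scene candle [232. 232.] 167 mean [ 0.5617 -0.0844  0.0764] mid [ 0.5578 -0.0822] ext [0.053 0.055 0.024]
scene candle [252. 244.] 82 mean [ 0.649  -0.0594  0.0672] mid [ 0.6489 -0.0603] ext [0.056 0.053 0.014]
handle [0.68327666 0.22403651 0.27634239]
top lid 240 [ 0.4511 -0.0506  0.0794] mid [ 0.4511 -0.0501] tilt [-0.009 -0.033]
top lid 227 [ 0.5545 -0.0784  0.0794] mid [ 0.5548 -0.079 ] tilt [ 0.024 -0.003]
handle [0.68929027 0.22190707 0.27497905]
scene lid 108 [ 0.455  -0.0557  0.0791] mid [ 0.4526 -0.0541] tilt [-0.016 -0.003]
scene lid 128 [ 0.5582 -0.0831  0.0789] mid [ 0.5574 -0.0814] tilt [0.008 0.   ]
```

View pics/top_fin.png

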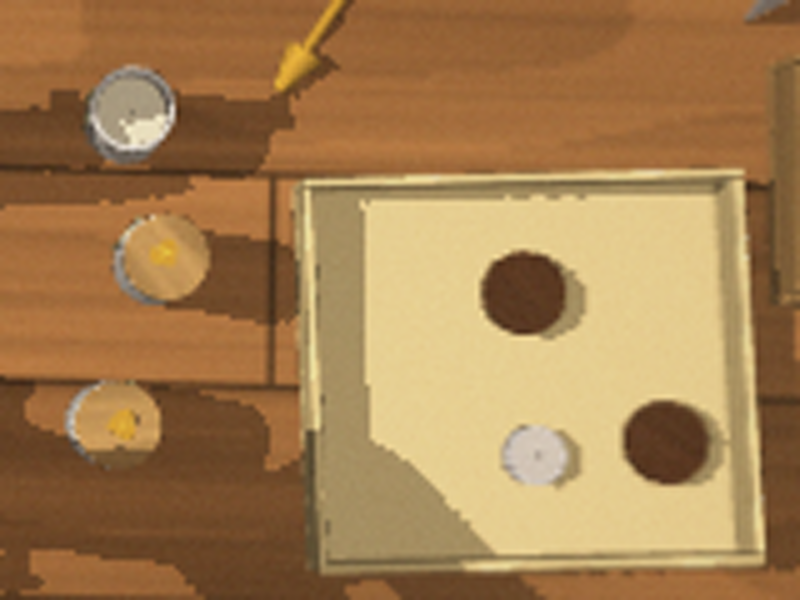

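View pics/scene_fin.png

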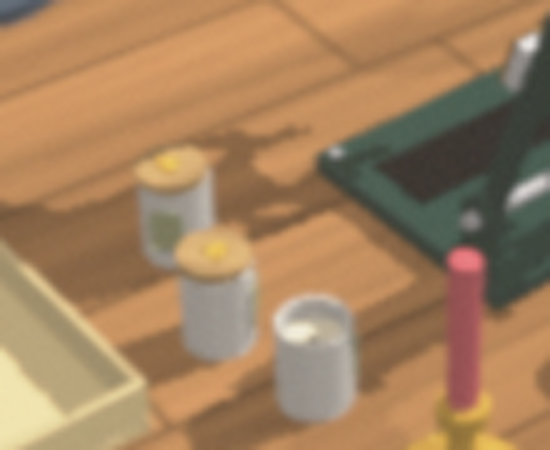

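```bash
python3 -c "
from station import workorder
print(workorder.sign_off())"
```

```text
the job is handed in; nothing more can be done
None
```

The job is handed in at about 51 s of the 210 s allowed; sign-off gave no verdict, so the outcome below rests on my own camera checks.

**What I did:** There were two heart lids in the crate, and I laid both heart up on the press bed. I pulled the handle just past the third notch and let go. The lids stayed clamped for about 5 s with my hands off. I then held the release button until the yoke was fully open, and closed the near and middle candles with the two lids. The third candle stays open.

**Last checks:**
- **Lids:** Both lids are level, with their discs on the rims at about 79 mm, as expected. They sit within about 2 mm of the jar centres.
- **Yoke:** The handle is back where it started.
- **Crate:** The dark lids and the tealight are still in it.
- **Bystanders:** The last pictures show nothing else shifted, but I did not measure the bystanders individually.

**What disagreed:**
- **Cameras:** The two views differed by 3 to 6 mm sideways, so I worked from values between them.
- **Fingertip height:** The fingertips stood about 38 mm higher than the reported tool position and the text imply. I used the height measured in the images and confirmed it by contact.
- **Notch angle:** While the lids were clamped I measured the yoke at about 1.876 rad, against 1.885 for the third notch. That is within measurement error and inside the 1.86 to 1.94 rad limits.

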